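Hang the colour-coded pots on the rail rack and lock it

ROBOT

A 6-joint arm with a two-finger parallel gripper is mounted at the origin on the work surface. World frame = base frame: x ahead of the robot, y to its left, z up, the work surface at z = 0. Lengths are in mm, angles in degrees, forces in N, time in s.
With the tool pointing down it reaches from about 300 to 850 mm from the base axis. Payload 4.2 kg.
Tool frame: the origin (TCP) lies midway between the tips of the shut fingers; the grasp point (between the pads) lies 19 mm behind it (env.grasp_offset is the distance from the TCP to the grasp point, in mm); z points along the fingers, y is the line along which they close (so a half turn about z gives the same grasp; the last joint's range is limited). The gripper opens to 91 mm and grips with 3 to 60 N. Pads are 32 mm wide; open, the fingers measure 118 mm over their backs; the gripper's body (76 mm by 178 mm) begins 60 mm behind the grasp point.
Start: joints at [-1.146, 18.312, 89.639, -0, 72.044, -1.146], TCP at [575.016, 0, 213.976] pointing down, gripper open.
Joint ranges: [-177.97, 177.97], [-48.28, 115.42], [12.27, 149.76], [-77.06, 257.06], [2.81, 150.46], [-146.56, 146.56]. Speed limits (degrees/s): [147.25, 147.25, 180, 180, 180, 180].

INTERFACE

Orientations are given as [roll, pitch, yaw] about the fixed x, y, z axes, in that order (R = Rz(yaw) Ry(pitch) Rx(roll)).
In Python, from workcell import env, optics gives the robot as it stands. The module is installed in compiled form; this text tells all that it offers.
- The arm moves only by the tool send_rows, never from a script. Its argument "targets" is a list that holds one entry, the list of rows, each a list of 7 numbers: the turn, a rotation vector about the world's x, y, z scaled (see below), then the shift along the world's x, y, z scaled (see below), then the closure, from -1 (fully open) to 1 (shut). In form: [[[rx, ry, rz, x, y, z, gripper], ...]]. A call has 1 to 12 rows; each row shifts and turns the commanded pose from where the row before left it; what a row does not reach is not made up. The controller multiplies each number of a shift by 0.2 m and each number of a turn by pi/2 rad. A row lasts 1/10 s, in which the tool goes at most 50 mm and 8.59 degrees, less where a joint would pass 70% of its speed; a pose out of reach is approached as far as the arm can. A call with a number of a shift or a turn outside -1 to 1 is refused whole. A call with a gripper value outside its range is refused whole. The fingers move at their own pace and stop on an object; "grip_force" is the grip in N (left out, the last holds). Time passes only in rows, so rows that do not move let the fingers close. It gives the time, the measured TCP pose, the force, the opening and the grip force at its end, in the units of the state.
- env.state(): the state, without advancing time (a new reading comes with each control period).
- optics.grab_frame(name): name is "scene" or "side" or "wrist"; returns (picture, depth): 420x560x3 uint8, red, green, blue; 420x560 float32, mm along the optical axis (not along the pixel's ray), 0 where there is no reading.
- optics.camera_info(name): a dict with "camera_matrix" (3x3 intrinsics, pixels), "R" (3x3) and "t" (3): a world point X has camera coordinates R X + t; the wrist camera has in their place "mount" (4x4, takes a point from camera to tool coordinates, whose origin is the TCP and whose axes are the flange's). Camera axes: x right, y down, z forward; pixel columns grow to the right and rows downward; lengths in mm; the calibration is good to about 2 mm. A picture is of the moment at which its call begins: read the wrist's pose just before it. camera_info takes no time and is no camera call.
- env.job_done(): hands the job in; it is judged then, once.
Trained networks look in the newest picture that a camera, given by its name, has taken for a name from the list of things; names that differ only in an ending like _2 or _b are one class to them, and where a whole thing is asked for, a point or a joint stands for the part that bears it (a point fixed in the world has none). Each returns a list of dicts, best first, with "conf" (0 to 1); they miss things now and then, are a little off and sometimes report something else, mostly with a low value. They report only what shows in the picture. A call takes as long as a camera call.
- optics.silhouettes(camera, name): "mask" (420x560 bool, what is visible of it) and "at" ([column, row] in pixels, amid what is visible of it).
- optics.place_of(camera, name): "at" ([column, row] in pixels: a listed point, or the origin of a listed thing).
The state is a dict: "time_s": time; "qpos": joint angles; "qvel": joint speeds; "effort": joint torques, N m; "ee_pos": TCP position; "ee_rot": TCP orientation; "force": force on the tool from outside, world axes, zero at the start; "torque": the same for the moment, N m; "gripper_width": finger opening in mm; "gripper_force": force on a finger pad.
Only numpy, scipy, OpenCV 4.12 (cv2) and the standard library are available. Lean on these libraries where they do the work, as an engineer would, in place of code of your own. Each camera call takes 0.05 s, during which the arm holds its last target. There are 200 camera calls.

TASK

Stock the rail rack: swing its red gate wide open with the black knob on the lock collar's lever, then hook every coloured pot that is on the bench over the rail in the loading gap and slide it along under the guard bar to the band of its own colour, so that the band shows on both sides of its hook. When all pots hang in their places, turn the collar back fully to its locked mark, and let go. Leave the other things on the bench where they are.

Things in the scene. Friction and masses are not known exactly. Their poses are not given: they have to be found in the camera images.
- rack: fixed bench-top rail rack; origin on the bench under the rail's middle, x away from the robot, y along the rail, z up (turned up to 8 degrees). Plywood base: x -45 to 85, y -300 to 300, 18 high. Posts (22 dia) at x = 0, y = -260 and +260 carry the steel rail, 12 dia, axis along y at x = 0, z = 170. Under it a blue back-stop strip: front face x = -10, z = 91 to 125
- load_gap (a point): point on the rail axis (rack y = -185), middle of the loading gap between the -y post and the dark fixed guard bar (10 dia), which runs 21 above the rail axis from rack y = -125 to the +y post, with brackets 37 behind the rail. Hooks slide under the bar with 6 mm play but go on and off the rail only in the gap, with the red gate bar swung away
- collar_axis (a point): vertical axis of the brass lock collar (38 dia), at the top of the -y post (z = 218; a red mark lies on its cap). Captive just below, the collar carries the red gate bar (reaches 125 from the axis, 21 above the rail) and, at right angles to it, the steel lever with the black knob
- gate (a joint): turn of the lock collar, rad, clockwise seen from above as it opens. 0 = locked, against its stop: gate bar over the rail in the loading gap, lever pointing to rack +x in line with the red mark on the cap. 1.57 = open: gate bar points to rack +x, lever to rack -y. Stop at 1.65. Light friction (about 1 N at the knob); it stays where it is left
- lever_knob (a point): middle of the upright black knob on the collar's lever, 18 dia x 44 high (22 above and below this point), 70 from the collar axis, at z = 230; free on all sides above the lever, which is its foot
- pot_red: red plastic pot with dowels, about 240 g, 70 (x) x 52 (y) x 70 high; origin at the centre of its underside, z up, its steel hook on the back (+x) wall at x = 35. Contents up to 12 above the rim. Hung, it is in front (rack -x) of the rail, leaning about 5 degrees, foot against the back stop. To go on upright, its back wall must come down 10 to 16 in front of the rail axis. None if absent
- hook_red (a point): centre of the underside of the bridge of the red pot's hook (pot x = 46, z = 78); 6 above the rail axis when hung. Steel strip 24 wide, 4 thick, from the back wall (x = 35) up and over to a lip at x = 57 to 61 that reaches down to z = 64, then flares out to x = 66, z = 54: a mouth 22 wide
- pot_blue: blue plastic pot with pencils, about 240 g, 70 (x) x 52 (y) x 70 high; origin at the centre of its underside, z up, its steel hook on the back (+x) wall at x = 35. Contents up to 12 above the rim. Hung, it is in front (rack -x) of the rail, leaning about 5 degrees, foot against the back stop. To go on upright, its back wall must come down 10 to 16 in front of the rail axis. None if absent
- hook_blue (a point): centre of the underside of the bridge of the blue pot's hook (pot x = 46, z = 78); 6 above the rail axis when hung. Steel strip 24 wide, 4 thick, from the back wall (x = 35) up and over to a lip at x = 57 to 61 that reaches down to z = 64, then flares out to x = 66, z = 54: a mouth 22 wide
- pot_yellow: yellow plastic pot with wooden plugs, about 240 g, 70 (x) x 52 (y) x 70 high; origin at the centre of its underside, z up, its steel hook on the back (+x) wall at x = 35. Contents up to 12 above the rim. Hung, it is in front (rack -x) of the rail, leaning about 5 degrees, foot against the back stop. To go on upright, its back wall must come down 10 to 16 in front of the rail axis. None if absent
- hook_yellow (a point): centre of the underside of the bridge of the yellow pot's hook (pot x = 46, z = 78); 6 above the rail axis when hung. Steel strip 24 wide, 4 thick, from the back wall (x = 35) up and over to a lip at x = 57 to 61 that reaches down to z = 64, then flares out to x = 66, z = 54: a mouth 22 wide
- pot_green: green plastic pot with bolts, about 240 g, 70 (x) x 52 (y) x 70 high; origin at the centre of its underside, z up, its steel hook on the back (+x) wall at x = 35. Contents up to 12 above the rim. Hung, it is in front (rack -x) of the rail, leaning about 5 degrees, foot against the back stop. To go on upright, its back wall must come down 10 to 16 in front of the rail axis. None if absent
- hook_green (a point): centre of the underside of the bridge of the green pot's hook (pot x = 46, z = 78); 6 above the rail axis when hung. Steel strip 24 wide, 4 thick, from the back wall (x = 35) up and over to a lip at x = 57 to 61 that reaches down to z = 64, then flares out to x = 66, z = 54: a mouth 22 wide
- band_red: red tape band around the rail, 44 long (and around the guard bar just above, to be seen from above), the red pot's place; origin on the rail axis at the band's middle, axes as the rack's. The four bands are 90 to 110 apart, in any colour order
- band_blue: blue tape band around the rail, 44 long (and around the guard bar just above, to be seen from above), the blue pot's place; origin on the rail axis at the band's middle, axes as the rack's. The four bands are 90 to 110 apart, in any colour order
- band_yellow: yellow tape band around the rail, 44 long (and around the guard bar just above, to be seen from above), the yellow pot's place; origin on the rail axis at the band's middle, axes as the rack's. The four bands are 90 to 110 apart, in any colour order
- band_green: green tape band around the rail, 44 long (and around the guard bar just above, to be seen from above), the green pot's place; origin on the rail axis at the band's middle, axes as the rack's. The four bands are 90 to 110 apart, in any colour order
- varnish_jar: amber glass varnish jar, 68 dia x 85 high; bystander, leave where it is
- glue_bottle: white glue bottle with orange cap, 54 dia x 160 high; bystander, leave where it is
- tape_roll: orange tape roll lying flat, 84 dia x 24 high; bystander, leave where it is
- paint_brush: paint brush lying on the bench; bystander, leave where it is
- sanding_block: cork sanding block 110 x 60 x 30; bystander, leave where it is
- hammer: hammer with wooden handle; bystander, leave where it is
- dowel_offcut: dark dowel offcut, 28 dia x 130 long; bystander, leave where it is

How it is judged:
By the outcome, as a careful person would: the job done as asked, in the order asked, and still so for the second after the job is handed in, with the robot touching nothing.
Of pot_red, pot_blue, pot_yellow, pot_green only 3 to 4 are there at a start; the rules pass over those that are not, and their reading is None.
At some moment in a run one of pot_red, pot_blue, pot_yellow, pot_green may be knocked a few centimetres aside while the robot is not near it.
It also fails if it takes over 210 s, if anything falls off the work surface, if the arm or the gripper's body presses on something with over 40 N, if the wrist force passes 120 N, or if a joint passes its speed limit or range.

## Working session

There is one attempt and no reset: what is moved stays moved. The work goes in short steps, Python scripts to look and compute and a tool call to move; the robot and the scene stay as the last step left them, time stands still between calls to the robot, and variables do not carry over. Pictures are saved under pics/ and viewed, at most 14 in all, crops included, and the job is handed in when it is done.

Besides the shell and the picture viewer there is one more tool, called after "Call:" as name(argument=value, ...), one argument or row to a line, values as JSON. send_rows: Moves the arm, as the interface text tells. Its arguments: {"type":"object","properties":{"targets":{"type":"array"},"grip_force":{"type":"number"}},"required":["targets"]}

```bash
mkdir -p pics; cat > h.py <<'E'
import numpy as np, cv2
from scipy.spatial.transform import Rotation as Ro
from workcell import env, optics
def cam(name):
    ci=optics.camera_info(name); K=np.array(ci["camera_matrix"])
    if name=="wrist":
        s=env.state(); T=np.eye(4); T[:3,:3]=Ro.from_euler('xyz',s["ee_rot"],degrees=True).as_matrix(); T[:3,3]=s["ee_pos"]
        M=T@np.array(ci["mount"]); return K,M[:3,:3],M[:3,3]
    R=np.array(ci["R"]); t=np.array(ci["t"]); return K,R.T,-R.T@t
def ray(c,px):
    K,R,o=c; d=R@np.linalg.inv(K)@np.array([px[0],px[1],1.]); return o,d
def onz(c,px,z):
    o,d=ray(c,px); return o+d*(z-o[2])/d[2]
def proj(c,X):
    K,R,o=c; p=K@(R.T@(np.array(X,float)-o)); return p[:2]/p[2]
def cloud(c,depth,mask):
    v,u=np.nonzero(mask&(depth>0)); z=depth[v,u]; K,R,o=c
    return ((R@np.linalg.inv(K)@np.vstack([u*z,v*z,z])).T+o)
def save(n,p): cv2.imwrite(f"pics/{n}.png",p[:,:,::-1])
E
python3 - <<'E'
from h import *
print(env.state())
ims=[]
for n in("scene","side"):
    p,d=optics.grab_frame(n); save(n,p)
    c=cam(n); print(n,"cam at",c[2].round(0))
    for k in ["rack","load_gap","collar_axis","lever_knob"]+[a+b for b in("red","blue","yellow","green") for a in("pot_","hook_","band_")]:
        r=optics.place_of(n,k)[:2]
        z={"rack":0,"load":170,"coll":218,"leve":230,"pot_":0,"hook":78,"band":170}[k[:4]]
        print(k,[(round(x["conf"],2),np.round(x["at"]),onz(c,x["at"],z).round(0)[:2]) for x in r])
E
```

```text
{'time_s': 0.0, 'qpos': array([-1.14395259e+00,  1.83519626e+01,  8.97086080e+01, -1.81759786e-04,
        7.20418749e+01, -1.14806980e+00]), 'qvel': array([-0.05482724,  0.13972468,  0.02276621, -0.04722448,  0.04964548,
        0.07241103]), 'effort': array([-5.01459035e-04, -4.12465632e+01, -2.31973493e+01,  7.28826877e-02,
        4.58198413e-02, -1.41870069e-04]), 'ee_pos': array([5.74486716e+02, 2.97031136e-02, 2.13102128e+02]), 'ee_rot': array([-1.79897572e+02, -1.87985398e-03,  9.00041717e+01]), 'force': array([ 0.11970569, -0.15520228,  0.97418609]), 'torque': array([ 0.03983638, -0.05489872,  0.01851456]), 'gripper_force': 0.0, 'gripper_width': 91.40131128643509}
scene cam at [1036.  495. 1041.]
rack [(0.71, array([303., 293.]), array([595., 106.]))]
load_gap [(0.57, array([252., 204.]), array([594., -83.]))]
collar_axis [(0.66, array([233., 172.]), array([ 591., -158.]))]
lever_knob [(0.83, array([206., 177.]), array([ 654., -177.]))]
pot_red [(0.86, array([322., 232.]), array([429.,   4.]))]
hook_red [(0.76, array([312., 226.]), array([479.,  10.])), (0.24, array([232., 1
[... 1693 characters left out ...]
 [(0.86, array([250., 289.]), array([ 476., -191.]))]
band_blue []
pot_yellow [(0.81, array([317., 385.]), array([ 585., -390.])), (0.25, array([338., 226.]), array([748.,  17.]))]
hook_yellow [(0.89, array([346., 374.]), array([ 631., -403.])), (0.4, array([211., 208.]), array([407.,  68.]))]
band_yellow [(0.59, array([288., 188.]), array([601.,  17.]))]
pot_green [(0.73, array([259., 366.]), array([ 474., -333.])), (0.44, array([280., 162.]), array([639., 310.]))]
hook_green [(0.57, array([276., 343.]), array([ 511., -322.])), (0.32, array([257., 365.]), array([ 467., -360.]))]
band_green [(0.37, array([280., 160.]), array([600., 125.])), (0.36, array([229., 307.]), array([ 428., -277.]))]
```

View pics/scene.png

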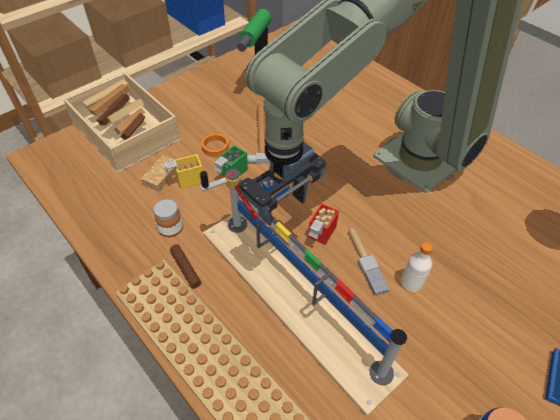

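View pics/side.png

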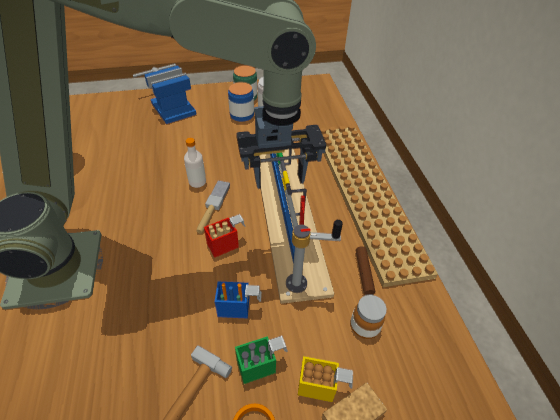

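The four pots are all present: red (322,225), blue (near (235,297) in the side view), green and yellow near (255,360) and (318,378). The bands run yellow, green, red, blue along +y. I'll rise over the gate for a close look.

Call:
send_rows(
  targets=[
    [[0, 0, 0, 0, 0, 0.2, -1], [0, 0, -0.0833, 0, 0, 0.2, -1], [0, 0, -0.0833, 0, 0, 0.2, -1], [0, 0, -0.0833, 0, 0, 0.2, -1], [0, 0, -0.0833, 0, -0.15, 0.2, -1], [0, 0, -0.0833, 0, -0.15, 0.1, -1], [0, 0, -0.0833, 0, -0.15, 0, -1], [0, 0, -0.0833, 0, -0.15, 0, -1], [0, 0, -0.0833, 0, -0.15, 0, -1], [0, 0, -0.0833, 0, -0.15, 0, -1], [0, 0, -0.0833, 0, -0.1, 0, -1], [0, 0, -0.0833, 0, 0, 0, -1]],
  ],
)

```text
time_s: 2.9
ee_pos: [574.8, -202.8, 433.2]
ee_rot: [180.0, 0.1, 7.0]
force: [0.5, -0.3, 0.4]
gripper_width: 91.3
gripper_force: 0.0
```

Call:
send_rows(
  targets=[
    [[0, 0, -0.0833, 0, 0, 0, -1], [0, 0, 0, 0, 0, 0, -1], [0, 0, 0, 0, 0, 0, -1]],
  ],
)

```text
time_s: 3.2
ee_pos: [575.0, -199.9, 433.9]
ee_rot: [180.0, 0.0, 0.2]
force: [0.0, -1.0, -0.1]
gripper_width: 91.2
gripper_force: 0.0
```

```bash
cat > look.py <<'E'
from h import *
import sys
# usage look.py picname cam names...
def look(pn,n,names,show=True):
    c=cam(n); p,d=optics.grab_frame(n)
    if pn: save(pn,p)
    out={}
    for k in names:
        z={"rack":0,"load":170,"coll":218,"leve":230,"pot_":0,"hook":78,"band":170}[k[:4]]
        r=optics.place_of(n,k)[:2]
        out[k]=[(round(x["conf"],2),np.round(x["at"]),onz(c,x["at"],z).round(1)[:2]) for x in r]
        print(k,out[k])
    return p,d,c,out
if __name__=="__main__":
    s=env.state(); print(s["time_s"],s["ee_pos"].round(1),s["ee_rot"].round(1),s["qpos"].round(0))
    look(sys.argv[1],sys.argv[2],sys.argv[3:])
E
python3 look.py w1 wrist load_gap collar_axis lever_knob pot_blue hook_blue pot_green hook_green pot_yellow hook_yellow band_yellow band_green
```

```text
3.2 [ 575.  -199.9  433.9] [180.    0.    0.2] [-20.  19.  57.  -0. 103.  70.]
load_gap [(0.61, array([192., 156.]), array([592.3, -83.1]))]
collar_axis [(0.83, array([242., 162.]), array([ 592.7, -154.1]))]
lever_knob [(0.95, array([258., 104.]), array([ 657.7, -174.7]))]
pot_blue [(0.8, array([271., 222.]), array([ 438.8, -180.5])), (0.33, array([108., 235.]), array([410.3, 141. ]))]
hook_blue [(0.57, array([279., 214.]), array([ 480.6, -197.4]))]
pot_green [(0.73, array([351., 206.]), array([ 470.7, -334.4])), (0.38, array([330.,  62.]), array([ 724.9, -282.5]))]
hook_green [(0.64, array([359., 196.]), array([ 513.2, -328.2])), (0.58, array([410., 218.]), array([ 474.9, -417.4]))]
pot_yellow [(0.83, array([385., 144.]), array([ 588.4, -387.6]))]
hook_yellow []
band_yellow [(0.89, array([102., 148.]), array([601.7,  33.9]))]
band_green [(0.71, array([ 31., 148.]), array([601.1, 127.4]))]
```

View pics/w1.png

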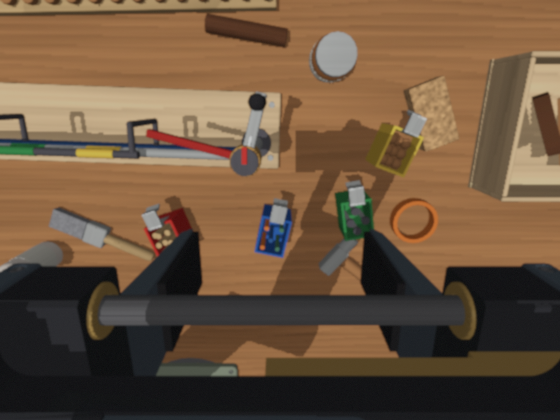

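The gate already stands about 16° open: lever knob at (258,104), collar at (245,160), gate bar to (150,133). Next I grip the knob.

Call:
send_rows(
  targets=[
    [[0, 0, 0, 0.105, 0.03, 0, -1], [0, 0, 0, 0.105, 0.03, 0, -1], [0, 0, 0, 0.105, 0.03, 0, -1], [0, 0, 0, 0.105, 0.03, -0.1, -1], [0, 0, 0, 0, 0, -0.17, -1], [0, 0, 0, 0, 0, -0.17, -1], [0, 0, 0, 0, 0, -0.17, -1], [0, 0, 0, 0, 0, -0.17, -0.3], [0, 0, 0, 0, 0, -0.17, -0.3], [0, 0, 0, 0, 0, -0.1, -0.3], [0, 0, 0, 0, 0, 0, -0.3]],
  ],
  grip_force=12,
)

```text
time_s: 4.9
ee_pos: [657.2, -175.5, 220.1]
ee_rot: [-179.9, 0.4, 0.0]
force: [0.5, 0.3, -0.9]
gripper_width: 62.1
gripper_force: 0.0
```

Call:
send_rows(
  targets=[
    [[0, 0, 0, 0, 0, 0, 1], [0, 0, 0, 0, 0, 0, 1], [0, 0, 0, 0, 0, 0, 1], [0, 0, 0, 0, 0, 0, 1], [0, 0, 0, 0, 0, 0, 1], [0, 0, 0, 0, 0, 0, 1], [0, 0, 0, 0, 0, 0, 1]],
  ],
)

```text
time_s: 5.6
ee_pos: [659.1, -175.8, 224.5]
ee_rot: [-180.0, -0.0, 0.0]
force: [-0.2, 0.8, 1.1]
gripper_width: 17.2
gripper_force: 12.0
```

```bash
python3 -c "
import numpy as np
a=np.radians(np.linspace(-18,-94,12));x=70*np.cos(a);y=70*np.sin(a)
print((np.diff(x)/200).round(4),(np.diff(y)/200).round(4))"
```

```text
[-0.0154 -0.02   -0.0244 -0.0283 -0.0319 -0.035  -0.0376 -0.0396 -0.0411
 -0.0419 -0.0422] [-0.0393 -0.0371 -0.0344 -0.0313 -0.0276 -0.0236 -0.0192 -0.0146 -0.0097
 -0.0047  0.0004]
```

Call:
send_rows(
  targets=[
    [[0, 0, 0, -0.0154, -0.0393, 0, 1], [0, 0, 0, -0.02, -0.0371, 0, 1], [0, 0, 0, -0.0244, -0.0344, 0, 1], [0, 0, 0, -0.0283, -0.0313, 0, 1], [0, 0, 0, -0.0319, -0.0276, 0, 1], [0, 0, 0, -0.035, -0.0236, 0, 1], [0, 0, 0, -0.0376, -0.0192, 0, 1], [0, 0, 0, -0.0396, -0.0146, 0, 1], [0, 0, 0, -0.0411, -0.0097, 0, 1], [0, 0, 0, -0.0419, -0.0047, 0, 1], [0, 0, 0, -0.0422, 0, 0, 1], [0, 0, 0, 0, 0, 0, 1]],
  ],
)

```text
time_s: 6.8
ee_pos: [585.5, -226.2, 224.0]
ee_rot: [179.8, 0.1, 0.0]
force: [0.3, -5.2, 0.2]
gripper_width: 17.4
gripper_force: 12.0
```

Call:
send_rows(
  targets=[
    [[0, 0, 0, 0, 0, 0, 1], [0, 0, 0, 0, 0, 0, 1], [0, 0, 0, 0, 0, 0, 1]],
  ],
)

```text
time_s: 7.1
ee_pos: [585.8, -226.3, 224.0]
ee_rot: [179.8, 0.2, 0.0]
force: [-1.1, -4.8, 0.9]
gripper_width: 17.6
gripper_force: 12.0
```

Call:
send_rows(
  targets=[
    [[0, 0, 0, 0, 0, 0, 0.1], [0, 0, 0, 0, 0, 0, 0.1], [0, 0, 0, 0, 0, 0.05, 0.1], [0, 0, 0, 0, 0, 0.15, 0.1], [0, 0, 0, 0, 0, 0.2, -1], [0, 0, 0, 0, 0, 0.2, -1], [0, 0, 0, 0, 0, 0.2, -1], [0, 0, 0, -0.1, 0.02, 0.2, -1], [0, 0, 0, -0.1, 0.02, 0, -1], [0, 0, 0, -0.1, 0.05, 0, -1], [0, 0, 0, -0.1, 0.05, 0, -1], [0, 0, 0, 0, 0, 0, -1]],
  ],
)

```text
time_s: 8.3
ee_pos: [505.4, -195.0, 426.2]
ee_rot: [180.0, -0.1, 0.1]
force: [0.6, 0.2, 0.4]
gripper_width: 90.9
gripper_force: 0.0
```

Call:
send_rows(
  targets=[
    [[0, 0, 0, 0, 0, 0, -1], [0, 0, 0, 0, 0, 0, -1]],
  ],
)

```text
time_s: 8.5
ee_pos: [508.2, -196.5, 423.8]
ee_rot: [180.0, -0.0, 0.0]
force: [0.1, -0.2, 0.0]
gripper_width: 91.1
gripper_force: 0.0
```

```bash
cat > pot.py <<'E'
from h import *
import sys
# measure rim rectangle of pot from depth+mask: python3 pot.py cam colour [pic]
def pot(n,col,pic=None):
    c=cam(n); p,d=optics.grab_frame(n)
    if pic: save(pic,p)
    g={}
    for k,z in(("pot_",0),("hook_",78)):
        r=optics.place_of(n,k+col)
        if r: g[k]=onz(c,r[0]["at"],z)[:2]; print(k,round(r[0]["conf"],2),r[0]["at"],g[k].round(1))
    r=optics.silhouettes(n,"pot_"+col)
    if r:
        P=cloud(c,d,r[0]["mask"]); print("mask",r[0]["conf"],len(P),"z pct",np.percentile(P[:,2],[5,50,95]).round(0))
        T=P[(P[:,2]>58)&(P[:,2]<74)]
        if len(T)>30:
            (cx,cy),(w,h),a=cv2.minAreaRect(T[:,:2].astype(np.float32)); print("rim rect c",round(cx,1),round(cy,1),"size",round(w,1),round(h,1),"ang",round(a,1), "n",len(T))
    if len(g)==2:
        v=g["hook_"]-g["pot_"]; print("yaw",np.degrees(np.arctan2(v[1],v[0])).round(1),"len",np.hypot(*v).round(1))
if __name__=="__main__":
    s=env.state(); print(s["time_s"],s["ee_pos"].round(1),s["ee_rot"].round(1)); print("cam",cam("wrist")[2].round(0),cam("wrist")[1][:,2].round(2))
    pot(*sys.argv[1:])
E
python3 look.py w2 wrist collar_axis lever_knob load_gap band_yellow
python3 pot.py wrist blue
```

```text
8.5 [ 508.2 -196.5  423.8] [180.  -0.   0.] [-22.  13.  68.  -0.  99.  68.]
collar_axis [(0.66, array([243., 107.]), array([ 587.9, -154.4]))]
lever_knob [(0.75, array([310., 103.]), array([ 592.1, -226.7])), (0.23, array([241., 105.]), array([ 590.2, -154.1]))]
load_gap [(0.93, array([187.,  99.]), array([596.3, -81.8]))]
band_yellow [(0.92, array([96., 98.]), array([598.3,  29.9]))]
8.75 [ 508.  -196.5  423.5] [-180.    0.    0.]
cam [ 592. -197.  595.] [-0.29  0.   -0.96]
pot_ 0.9 [277.3, 190.2] [ 437.3 -189.4]
hook_ 0.67 [281.2, 175.5] [ 481.7 -196.6]
mask 0.56 1719 z pct [11. 61. 83.]
rim rect c 451.3 -187.6 size 52.0 99.3 ang 77.9 n 541
yaw -9.2 len 45.0
```

View pics/w2.png

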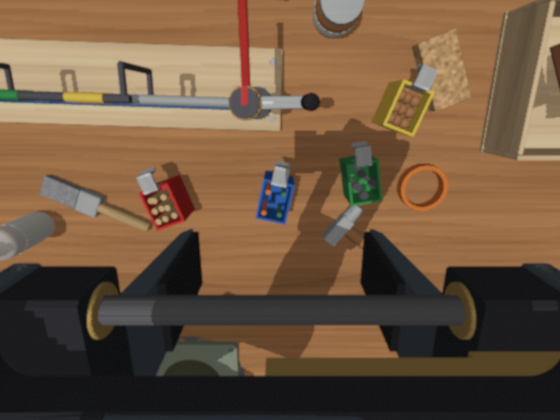

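```bash
cat > rail.py <<'E'
from h import *
c=cam("wrist"); p,d=optics.grab_frame("wrist")
P=cloud(c,d,np.ones(d.shape,bool))
print("gate col/knob top z",P[(abs(P[:,0]-592)<8)&(abs(P[:,1]+226)<8)][:,2].max())
for nm,zl,zh,yl,yh in(("guard",186,202,-25,250),("rail",167,182,-125,-35)):
    S=P[(P[:,2]>zl)&(P[:,2]<zh)&(abs(P[:,0]-598)<25)&(P[:,1]>yl)&(P[:,1]<yh)]
    f=np.polyfit(S[:,1],S[:,0],1); S=S[abs(S[:,0]-np.polyval(f,S[:,1]))<9]
    f=np.polyfit(S[:,1],S[:,0],1)
    print(nm,len(S),"slope deg",-np.degrees(np.arctan(f[0])).round(2),"x at y=-154,0,300",np.polyval(f,[-154,0,300]).round(1),"z",np.percentile(S[:,2],[10,50,95]).round(1),"yrange",S[:,1].min().round(),S[:,1].max().round())
E
python3 rail.py
```

```text
gate col/knob top z 254.37959176929309
guard 1304 slope deg -0.96 x at y=-154,0,300 [596.5 599.1 604.1] z [193.5 195.7 197.6] yrange -21.0 129.0
rail 757 slope deg -1.82 x at y=-154,0,300 [593.  597.9 607.4] z [173.  175.4 177.3] yrange -125.0 -35.0
```

Call:
send_rows(
  targets=[
    [[0, 0, -0.06, -0.11, 0.02, 0, -1], [0, 0, -0.06, -0.11, 0.02, 0, -1], [0, 0, 0, -0.11, 0.02, -0.1, -1], [0, 0, 0, -0.1, 0.01, -0.2, -1], [0, 0, 0, 0, 0, -0.2, -1], [0, 0, 0, 0, 0, -0.2, -1], [0, 0, 0, 0, 0, -0.2, -1], [0, 0, 0, 0, 0, -0.1, -1], [0, 0, 0, 0, 0, 0, -1], [0, 0, 0, 0, 0, 0, -1]],
  ],
  grip_force=20,
)

```text
time_s: 10.0
ee_pos: [422.0, -182.5, 224.7]
ee_rot: [180.0, -0.1, -10.8]
force: [0.7, -1.1, 1.3]
gripper_width: 91.2
gripper_force: 0.0
```

```bash
python3 pot.py wrist blue w3
```

```text
10.0 [ 422.  -182.5  224.7] [ 1.80e+02 -1.00e-01 -1.08e+01]
cam [ 504. -198.  396.] [-0.29  0.06 -0.96]
pot_ 0.75 [280.3, 164.5] [ 435.2 -184.1]
hook_ 0.77 [284.6, 128.3] [ 481.7 -197.3]
mask 0.91 4491 z pct [11. 61. 83.]
rim rect c 450.8 -188.1 size 51.9 99.8 ang 77.8 n 1326
yaw -15.8 len 48.3
```

View pics/w3.png

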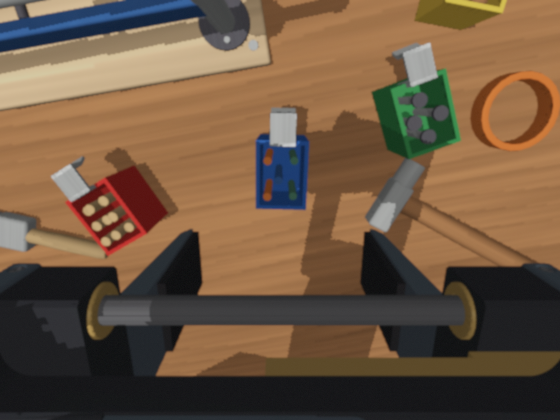

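Call:
send_rows(
  targets=[
    [[0, 0, -0.015, 0, 0, -0.15, -0.8], [0, 0, 0, 0, 0, -0.2, -0.8], [0, 0, 0, 0, 0, -0.2, -0.8], [0, 0, 0, 0, 0, -0.2, -0.8], [0, 0, 0, 0, 0, -0.15, -0.8], [0, 0, 0, 0, 0, -0.04, -0.8], [0, 0, 0, 0, 0, 0, -0.8], [0, 0, 0, 0, 0, 0, 1], [0, 0, 0, 0, 0, 0, 1], [0, 0, 0, 0, 0, 0, 1], [0, 0, 0, 0, 0, 0, 1], [0, 0, 0, 0, 0, 0, 1]],
  ],
  grip_force=20,
)

```text
time_s: 11.4
ee_pos: [422.0, -182.5, 36.8]
ee_rot: [180.0, -0.1, -12.1]
force: [-0.9, 0.1, 4.8]
gripper_width: 52.0
gripper_force: 20.0
```

Call:
send_rows(
  targets=[
    [[0, 0, 0, 0, 0, 0, 1], [0, 0, 0, 0, 0, 0.05, 1], [0, 0, 0, 0, 0, 0.15, 1], [0, 0, 0, 0, 0, 0.15, 1], [0, 0, 0, 0, 0, 0.15, 1], [0, 0, 0, 0, 0, 0.15, 1], [0, 0, 0, 0, 0, 0.1, 1], [0, 0, 0, 0, 0, 0, 1], [0, 0, 0, 0, 0, 0, 1], [0, 0, 0, 0, 0, 0, 1]],
  ],
)

```text
time_s: 12.4
ee_pos: [420.3, -181.7, 184.4]
ee_rot: [-180.0, 0.2, -12.1]
force: [-0.9, 0.1, -2.1]
gripper_width: 51.4
gripper_force: 20.0
```

```bash
python3 pot.py wrist blue w4
python3 - <<'E'
from h import *
c=cam("wrist"); p,d=optics.grab_frame("wrist"); s=env.state()
R=Ro.from_euler('xyz',s["ee_rot"],degrees=True).as_matrix()
for k in("pot_blue","hook_blue"):
    r=optics.silhouettes("wrist",k)
    if r:
        P=(cloud(c,d,r[0]["mask"])-s["ee_pos"])@R
        print(k,r[0]["conf"],"tool pts pct 2/50/98",np.percentile(P,[2,50,98],axis=0).round(1).tolist())
E
```

```text
12.4 [ 420.3 -181.7  184.4] [-180.     0.2  -12.1]
cam [ 503. -200.  355.] [-0.29  0.06 -0.95]
pot_ 0.81 [279.3, 209.5] [ 389.8 -173. ]
hook_ 0.91 [284.1, 166.4] [ 451.3 -190.9]
mask 0.58 18038 z pct [160. 214. 230.]
yaw -16.3 len 64.0
pot_blue 0.74 tool pts pct 2/50/98 [[-16.7, -25.0, -46.1], [31.4, -0.3, -29.3], [77.4, 24.6, 25.5]]
hook_blue 0.67 tool pts pct 2/50/98 [[-16.6, -24.8, -46.1], [31.5, -0.0, -29.3], [77.4, 24.5, 25.5]]
```

View pics/w4.png

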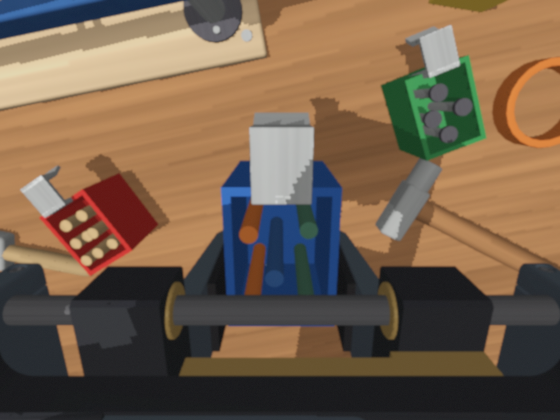

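Call:
send_rows(
  targets=[
    [[0, 0, 0.03, 0.04, 0.1, 0, 1], [0, 0, 0.03, 0.06, 0.15, 0, 1], [0, 0, 0.03, 0.06, 0.15, 0, 1], [0, 0, 0.026, 0.06, 0.15, 0, 1], [0, 0, 0, 0.045, 0.1, 0, 1], [0, 0, 0, 0, 0.033, 0, 1], [0, 0, 0, 0, 0, 0, 1], [0, 0, 0, 0, 0, 0, 1], [0, 0, 0, 0, 0, 0, 1]],
  ],
)

```text
time_s: 13.65
ee_pos: [474.2, -46.6, 186.0]
ee_rot: [180.0, 0.0, -1.7]
force: [-0.8, -0.6, -2.1]
gripper_width: 51.5
gripper_force: 20.0
```

```bash
cat > hang.py <<'E'
from h import *
import sys
s=env.state(); print(s["time_s"],s["ee_pos"].round(1),s["ee_rot"].round(1),"w",s["gripper_width"].round(1))
c=cam("wrist"); p,d=optics.grab_frame("wrist")
if len(sys.argv)>1: save(sys.argv[1],p)
P=cloud(c,d,np.ones(d.shape,bool)); T=s["ee_pos"]
R=Ro.from_euler('xyz',s["ee_rot"],degrees=True).as_matrix(); Q=(P-T)@R
B=Q[(Q[:,2]<-36)&(Q[:,2]>-60)&(abs(Q[:,1])<20)&(Q[:,0]>35)&(Q[:,0]<90)]
if len(B):
    print("bridge n",len(B),"tool x",np.percentile(B[:,0],[1,50,99]).round(1),"y",np.percentile(B[:,1],[1,50,99]).round(1),"z",np.percentile(B[:,2],[5,50,95]).round(1))
    for z0 in(-50,-45,-42,-40): 
        b=Q[(Q[:,2]<z0+3)&(Q[:,2]>=z0)&(abs(Q[:,1])<20)&(Q[:,0]>35)&(Q[:,0]<90)]
        if len(b): print(z0,len(b),np.percentile(b[:,0],[1,99]).round(1))
for nm,zl,zh in(("guard",186,202),("rail",165,182)):
    S=P[(P[:,2]>zl)&(P[:,2]<zh)&(abs(P[:,0]-600)<20)]
    if len(S)<50: print(nm,len(S)); continue
    f=np.polyfit(S[:,1],S[:,0],1)
    for _ in range(3):
        S=S[abs(S[:,0]-np.polyval(f,S[:,1]))<8]; f=np.polyfit(S[:,1],S[:,0],1)
    ys=S[:,1].min(),S[:,1].max()
    print(nm,len(S),"deg",-np.degrees(np.arctan(f[0])).round(2),"y",np.round(ys),"x at tool y",np.polyval(f,T[1]).round(1),"x at -50,0,100,200,300",np.polyval(f,[-50,0,100,200,300]).round(1),"ztop",np.percentile(S[:,2],95).round(1))
E
python3 hang.py w5; python3 look.py "" wrist load_gap band_yellow band_green band_red band_blue hook_blue
```

```text
13.65 [474.2 -46.6 186. ] [180.    0.   -1.7] [ -7.  11. 104.  -0.  65.  85.]
load_gap [(0.6, array([343.,  24.]), array([595.3, -81.7]))]
band_yellow [(0.69, array([117.,  24.]), array([598.6,  32.6]))]
band_green []
band_red [(0.75, array([ 31., 273.]), array([460.3, 111.4]))]
band_blue []
hook_blue [(0.74, array([281., 166.]), array([506.6, -47.4]))]Traceback (most recent call last):
  File "hang.py", line 3, in <module>
    s=env.state(); print(s["time_s"],s["ee_pos"].round(1),s["ee_rot"].round(1),"w",s["gripper_width"].round(1))
                                                                                   ^^^^^^^^^^^^^^^^^^^^^^^^
AttributeError: 'float' object has no attribute 'round'
```

```bash
sed -i 's/s\["gripper_width"\].round(1)/round(float(s["gripper_width"]),1)/' hang.py; python3 hang.py w5
```

```text
14.0 [474.5 -46.  186. ] [180.   -0.   -1.7] w 52.1
bridge n 4911 tool x [46.  61.8 75.6] y [-11.7   0.1  11.6] z [-46.4 -45.4 -44.3]
-50 29 [49.3 75. ]
-45 1235 [45.7 75.6]
-42 14 [75.6 75.7]
-40 60 [75.5 75.7]
guard 6830 deg -2.63 y [-141.   76.] x at tool y 594.0 x at -50,0,100,200,300 [593.8 596.1 600.7 605.3 609.9] ztop 198.0
rail 9129 deg -0.57 y [-149.   95.] x at tool y 594.1 x at -50,0,100,200,300 [594.  594.5 595.5 596.5 597.5] ztop 177.0
```

View pics/w5.png

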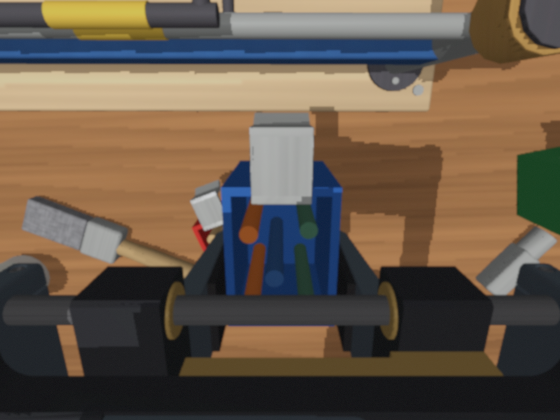

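Call:
send_rows(
  targets=[
    [[0, 0, 0, 0.07, 0.002, 0, 1], [0, 0, 0, 0.1, 0, 0, 1], [0, 0, 0, 0.1, 0, 0, 1], [0, 0, 0, 0.0275, 0, 0, 1], [0, 0, 0, 0, 0, 0, 1], [0, 0, 0, 0, 0, -0.05, 1], [0, 0, 0, 0, 0, -0.05, 1], [0, 0, 0, 0, 0, -0.05, 1], [0, 0, 0, 0, 0, -0.04, 1], [0, 0, 0, 0, 0, 0, 1], [0, 0, 0, 0, 0, 0, 1]],
  ],
)

```text
time_s: 15.15
ee_pos: [534.0, -45.3, 147.8]
ee_rot: [180.0, 0.0, -1.7]
force: [0.3, 0.8, -1.8]
gripper_width: 51.9
gripper_force: 20.0
```

```bash
python3 look.py w6 wrist load_gap band_yellow band_green band_red band_blue hook_blue; python3 -c "
from h import *
c=cam('wrist');T=env.state()['ee_pos'];print(T)
# expected rail centre pixel rows near hook
print(proj(c,[596.4,T[1],170]),proj(c,[596.4,T[1]+25,170]),proj(c,[596.4,T[1]-25,170]))"
```

```text
15.15 [534.  -45.3 147.8] [180.    0.   -1.7] [ -6.  18. 101.  -0.  62.  86.]
load_gap [(0.93, array([357., 155.]), array([594.6, -81.4]))]
band_yellow [(0.74, array([105., 156.]), array([597.3,  32.1]))]
band_green [(0.48, array([107., 154.]), array([598.1,  30.9]))]
band_red [(0.38, array([107., 154.]), array([598.1,  30.9]))]
band_blue []
hook_blue [(0.92, array([280., 166.]), array([573.3, -46. ])), (0.51, array([107., 154.]), array([585.8,  79.5]))]
[534.20625394 -45.30333822 148.27101259]
[276.81548358 153.20773413] [221.45075039 154.82166625] [332.35219945 151.58878855]
```

View pics/w6.png

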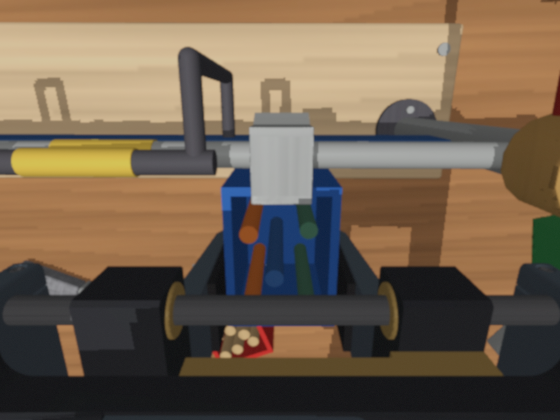

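Call:
send_rows(
  targets=[
    [[0, 0, 0, 0, 0, -0.03, 1], [0, 0, 0, 0, 0, -0.021, 1], [0, 0, 0, 0, 0, 0, 1], [0, 0, 0, 0, 0, 0, 1], [0, 0, 0, 0.0014, 0.05, 0, 1], [0, 0, 0, 0.0014, 0.05, 0, 1], [0, 0, 0, 0.0014, 0.05, 0, 1], [0, 0, 0, 0.0014, 0.05, 0, 1], [0, 0, 0, 0.0014, 0.05, 0, 1], [0, 0, 0, 0, 0, 0, 1]],
  ],
)

```text
time_s: 16.5
ee_pos: [535.4, 6.2, 137.8]
ee_rot: [-180.0, 0.0, -1.6]
force: [0.3, -0.5, -1.7]
gripper_width: 51.9
gripper_force: 20.0
```

```bash
python3 look.py "" wrist band_yellow band_green band_red band_blue hook_blue;python3 -c "
from h import *
s=env.state();print(s['force'].round(1),s['torque'].round(2))"
```

```text
16.5 [535.4   6.2 137.8] [-180.     0.    -1.6] [ -1.  18. 101.   0.  60.  91.]
band_yellow [(0.66, array([217., 158.]), array([597.9,  31.2]))]
band_green []
band_red []
band_blue []
hook_blue [(0.55, array([280., 164.]), array([578.2,   6.1]))]
[ 0.1 -0.1 -3. ] [ 0.03  0.17 -0.06]
```

Call:
send_rows(
  targets=[
    [[0, 0, 0, 0.0017, 0.06, 0, 1], [0, 0, 0, 0.0033, 0.115, 0, 1], [0, 0, 0, 0.0033, 0.115, 0, 1], [0, 0, 0, 0.0033, 0.115, 0, 1], [0, 0, 0, 0.0033, 0.115, 0, 1], [0, 0, 0, 0.0033, 0.115, 0, 1], [0, 0, 0, 0.0033, 0.115, 0, 1], [0, 0, 0, 0.0033, 0.115, 0, 1], [0, 0, 0, 0.0033, 0.115, 0, 1], [0, 0, 0, 0.0033, 0.115, 0, 1], [0, 0, 0, 0.0017, 0.06, 0, 1], [0, 0, 0, 0, 0, 0, 1]],
  ],
)

```text
time_s: 18.0
ee_pos: [541.9, 237.2, 137.6]
ee_rot: [-180.0, 0.0, -1.6]
force: [-0.2, -0.6, -2.6]
gripper_width: 51.8
gripper_force: 20.0
```

```bash
python3 look.py "w7" wrist band_yellow band_green band_red band_blue hook_blue;python3 -c "
from h import *
s=env.state();print(s['force'].round(1),s['torque'].round(2))"
```

```text
18.0 [541.9 237.2 137.6] [-180.     0.    -1.6] [ 23.  23.  94.   0.  63. 114.]
band_yellow []
band_green [(0.55, array([540., 156.]), array([601.5, 127.1]))]
band_red []
band_blue [(0.83, array([ 48., 158.]), array([606.4, 333.4]))]
hook_blue [(0.57, array([303., 156.]), array([590.1, 220.6]))]
[ 0.3  0.4 -3.2] [0.07 0.14 0.03]
```

View pics/w7.png

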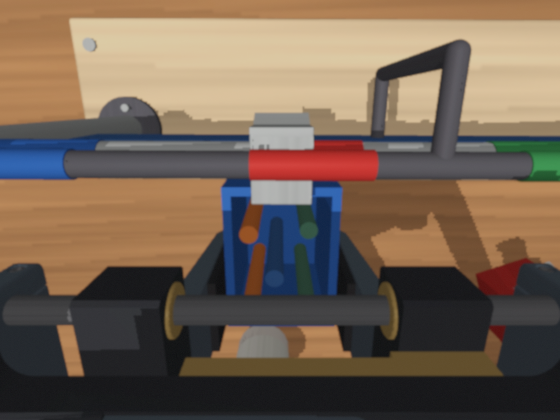

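```bash
python3 -c "
from h import *
for n,b,t in(('scene',(417,290),(427,247)),('side',(195,188),(190,143))):
    c=cam(n); print(n,onz(c,b,5)[:2].round(),onz(c,t,158)[:2].round())
c=cam('wrist'); p,d=optics.grab_frame('wrist'); P=cloud(c,d,np.ones(d.shape,bool)); 
print(onz(c,(265,350),160).round())"
```

```text
scene [380. 285.] [372. 263.]
side [363. 229.] [370. 249.]
[498. 245. 160.]
```

Call:
send_rows(
  targets=[
    [[0, 0, 0, 0.0015, 0.05, 0, 1], [0, 0, 0, 0.0029, 0.1, 0, 1], [0, 0, 0, 0.0029, 0.1, 0, 1], [0, 0, 0, 0.0029, 0.1, 0, 1], [0, 0, 0, 0.0026, 0.09, 0, 1], [0, 0, 0, 0.0014, 0.0475, 0, 1], [0, 0, 0, 0, 0, 0, 1], [0, 0, 0, 0, 0, 0, 1]],
  ],
)

```text
time_s: 19.15
ee_pos: [544.7, 333.0, 137.5]
ee_rot: [179.9, 0.0, -1.6]
force: [0.1, 0.3, -3.2]
gripper_width: 51.5
gripper_force: 20.0
```

```bash
python3 look.py "w8" wrist band_red band_blue hook_blue;python3 -c "
from h import *
s=env.state();print(s['force'].round(1),s['torque'].round(2))"
```

```text
19.15 [544.7 333.  137.5] [179.9   0.   -1.6] [ 30.  27.  87.  -0.  66. 122.]
band_red [(0.84, array([536., 156.]), array([604. , 224.3]))]
band_blue [(0.93, array([281., 154.]), array([607.9, 331.1]))]
hook_blue []
[ 0.3 -0.  -2.8] [-0.01  0.16 -0.01]
```

View pics/w8.png

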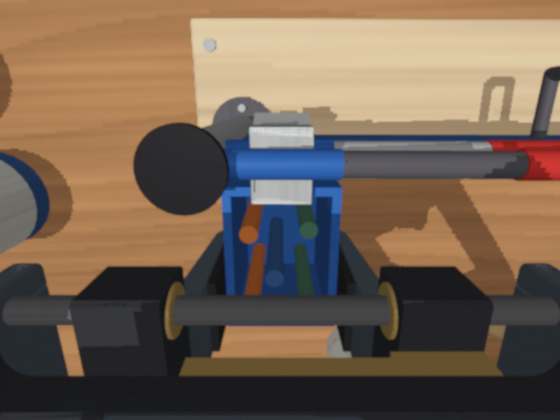

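Call:
send_rows(
  targets=[
    [[0, 0, 0, 0, 0, -0.0125, 1], [0, 0, 0, 0, 0, 0, 1], [0, 0, 0, 0, 0, 0, -0.4], [0, 0, 0, 0, 0, 0, -0.4], [0, 0, 0, 0, 0, 0, -0.4], [0, 0, 0, 0, 0, 0, -0.4], [0, 0, 0, 0, 0, 0.04, -0.4], [0, 0, 0, 0, 0, 0.1, -0.4], [0, 0, 0, 0, 0, 0.15, -0.4], [0, 0, 0, 0, 0, 0.15, -0.4], [0, 0, 0, 0, 0, 0.1, -0.4], [0, 0, 0, 0, 0, 0, -0.4]],
  ],
)

```text
time_s: 20.55
ee_pos: [546.4, 334.1, 247.6]
ee_rot: [-179.8, -0.4, -1.7]
force: [-0.4, -0.3, 0.4]
gripper_width: 63.8
gripper_force: 0.0
```

```bash
python3 look.py "w9" wrist band_blue hook_blue
```

```text
20.55 [546.4 334.1 247.6] [-179.8   -0.4   -1.7] [ 30.  23.  77.  -0.  79. 122.]
band_blue [(0.82, array([283., 136.]), array([607.1, 331. ]))]
hook_blue [(0.65, array([284., 140.]), array([595.2, 330.5]))]
```

View pics/w9.png

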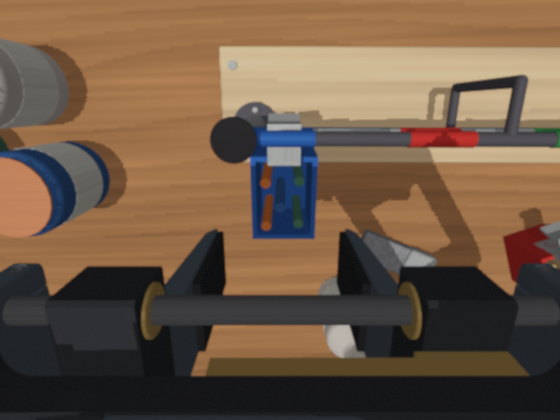

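Call:
send_rows(
  targets=[
    [[0, 0, 0, -0.03, -0.08, 0.05, -1], [0, 0, 0, -0.0575, -0.16, 0.05, -1], [0, 0, 0, -0.0575, -0.16, 0.05, -1], [0, 0, 0, -0.0575, -0.16, 0.05, -1], [0, 0, 0, -0.0575, -0.16, 0.05, -1], [0, 0, 0, -0.0575, -0.16, 0.05, -1], [0, 0, 0, -0.0575, -0.16, 0, -1], [0, 0, 0, -0.0575, -0.16, 0, -1], [0, 0, 0, -0.0575, -0.16, 0, -1], [0, 0, 0, -0.0575, -0.16, 0, -1], [0, 0, 0, -0.03, -0.08, 0, -1], [0, 0, 0, 0, 0, 0, -1]],
  ],
)

```text
time_s: 21.9
ee_pos: [427.5, 11.1, 303.1]
ee_rot: [179.9, 0.1, -1.9]
force: [-0.2, -0.1, 0.4]
gripper_width: 91.3
gripper_force: 0.0
```

```bash
python3 pot.py wrist red
```

```text
21.9 [427.5  11.1 303.1] [ 1.799e+02  1.000e-01 -1.900e+00]
cam [511.   8. 474.] [-0.29  0.01 -0.96]
pot_ 0.89 [283.8, 163.7] [427.2   7. ]
hook_ 0.91 [277.3, 138.4] [471.4  13.9]
mask 0.61 2994 z pct [11. 67. 83.]
rim rect c 441.2 7.4 size 99.1 51.9 ang 19.1 n 1083
yaw 9.0 len 44.7
```

Call:
send_rows(
  targets=[
    [[0, 0, 0.05, -0.02, -0.01, -0.05, -1], [0, 0, 0.07, -0.02, -0.02, -0.1, -1], [0, 0, 0.07, -0.02, -0.02, -0.15, -1], [0, 0, 0.02, -0.01, 0, -0.1, -1], [0, 0, 0, 0, 0, 0, -1], [0, 0, 0, 0, 0, 0, -1]],
  ],
)

```text
time_s: 22.7
ee_pos: [416.0, 3.8, 223.6]
ee_rot: [180.0, -0.0, 17.2]
force: [1.0, 0.4, 0.0]
gripper_width: 91.2
gripper_force: 0.0
```

```bash
python3 pot.py wrist red; python3 - <<'E'
from h import *
# clearance: highest points around the finger landing zones are left to the eye; rim-only fit
c=cam("wrist"); p,d=optics.grab_frame("wrist"); r=optics.silhouettes("wrist","pot_red")
hsv=cv2.cvtColor(p,cv2.COLOR_RGB2HSV); red=((hsv[...,0]<6)|(hsv[...,0]>174))&(hsv[...,1]>150)&r[0]["mask"]
P=cloud(c,d,red); T=P[(P[:,2]>62)&(P[:,2]<75)]
print(len(T),cv2.minAreaRect(T[:,:2].astype(np.float32)))
E
```

```text
22.7 [416.    3.8 223.6] [180.   -0.   17.2]
cam [496.  28. 395.] [-0.28 -0.09 -0.96]
pot_ 0.66 [280.7, 166.9] [425.8   7.2]
hook_ 0.89 [284.2, 133.4] [471.   17.7]
mask 0.67 4541 z pct [12. 68. 83.]
rim rect c 440.4 7.3 size 99.4 52.0 ang 19.1 n 1763
yaw 13.0 len 46.3
886 ((426.80963134765625, 2.30438232421875), (70.37368774414062, 50.97068786621094), 19.2056884765625)
```

Call:
send_rows(
  targets=[
    [[0, 0, 0.022, -0.016, -0.031, -0.1, -0.8], [0, 0, 0, 0, 0, -0.2, -0.8], [0, 0, 0, 0, 0, -0.2, -0.8], [0, 0, 0, 0, 0, -0.2, -0.8], [0, 0, 0, 0, 0, -0.19, -0.8], [0, 0, 0, 0, 0, -0.045, -0.8], [0, 0, 0, 0, 0, 0, -0.8], [0, 0, 0, 0, 0, 0, 1], [0, 0, 0, 0, 0, 0, 1], [0, 0, 0, 0, 0, 0, 1], [0, 0, 0, 0, 0, 0, 1], [0, 0, 0, 0, 0, 0, 1]],
  ],
)

```text
time_s: 24.2
ee_pos: [412.8, -3.0, 37.1]
ee_rot: [180.0, -0.1, 19.2]
force: [-1.2, 0.3, 7.0]
gripper_width: 51.7
gripper_force: 20.0
```

Call:
send_rows(
  targets=[
    [[0, 0, 0, 0, 0, 0, 1], [0, 0, 0, 0, 0, 0.05, 1], [0, 0, 0, 0, 0, 0.15, 1], [0, 0, 0, 0, 0, 0.15, 1], [0, 0, 0, 0, 0, 0.15, 1], [0, 0, 0, 0, 0, 0.15, 1], [0, 0, -0.05, 0.06, -0.04, 0.1, 1], [0, 0, -0.06, 0.06, -0.04, 0, 1], [0, 0, -0.06, 0.06, -0.04, 0, 1], [0, 0, -0.06, 0.06, -0.05, 0, 1], [0, 0, 0, 0.06, -0.04, 0, 1], [0, 0, 0, 0, 0, 0, 1]],
  ],
)

```text
time_s: 25.4
ee_pos: [473.4, -45.7, 186.2]
ee_rot: [180.0, -0.0, -1.4]
force: [-0.2, -0.3, -2.8]
gripper_width: 52.1
gripper_force: 20.0
```

Call:
send_rows(
  targets=[
    [[0, 0, 0, 0, 0, 0, 1], [0, 0, 0, 0, 0, 0, 1]],
  ],
)

```text
time_s: 25.6
ee_pos: [471.3, -44.6, 186.1]
ee_rot: [-180.0, 0.1, -1.4]
force: [0.5, -0.9, -2.9]
gripper_width: 52.2
gripper_force: 20.0
```

```bash
python3 hang.py|head -2; python3 look.py "" wrist load_gap band_yellow
```

```text
25.6 [471.3 -44.6 186.1] [-1.8e+02  1.0e-01 -1.4e+00] w 52.2
bridge n 4941 tool x [35.4 61.5 75.7] y [-11.8  -0.3  11.7] z [-46.1 -45.  -43.7]
25.65 [471.4 -44.6 186.2] [-1.8e+02  1.0e-01 -1.4e+00] [ -7.  10. 105.   0.  65.  85.]
load_gap [(0.6, array([348.,  20.]), array([594.2, -81.7]))]
band_yellow [(0.96, array([121.,  18.]), array([598.4,  32.7]))]
```

Call:
send_rows(
  targets=[
    [[0, 0, -0.002, 0.07, 0, 0, 1], [0, 0, 0, 0.1, 0, 0, 1], [0, 0, 0, 0.1, 0, 0, 1], [0, 0, 0, 0.04, 0, 0, 1], [0, 0, 0, 0, 0, 0, 1], [0, 0, 0, 0, 0, -0.05, 1], [0, 0, 0, 0, 0, -0.05, 1], [0, 0, 0, 0, 0, -0.05, 1], [0, 0, 0, 0, 0, -0.04, 1], [0, 0, 0, 0, 0, 0, 1], [0, 0, 0, 0, 0, 0, 1], [0, 0, 0, 0, 0, 0, 1]],
  ],
)

```text
time_s: 27.0
ee_pos: [534.6, -45.1, 148.7]
ee_rot: [180.0, -0.1, -1.7]
force: [-0.1, 0.1, -3.6]
gripper_width: 52.0
gripper_force: 20.0
```

```bash
python3 look.py "" wrist load_gap band_yellow; python3 hang.py|head -2
```

```text
27.0 [534.6 -45.1 148.7] [ 1.8e+02 -1.0e-01 -1.7e+00] [ -6.  18. 100.  -0.  62.  86.]
load_gap [(0.84, array([357., 154.]), array([595. , -81.1]))]
band_yellow [(0.79, array([109., 155.]), array([597.9,  31. ]))]
27.15 [534.5 -45.  148.7] [ 1.8e+02 -1.0e-01 -1.7e+00] w 51.8
bridge n 4939 tool x [35.4 61.5 75.7] y [-11.8  -0.3  11.7] z [-46.  -45.  -43.7]
```

Call:
send_rows(
  targets=[
    [[0, 0, 0, 0, 0, -0.03, 1], [0, 0, 0, 0, 0, -0.023, 1], [0, 0, 0, 0, 0, 0, 1], [0, 0, 0, 0.0014, 0.05, 0, 1], [0, 0, 0, 0.0029, 0.1, 0, 1], [0, 0, 0, 0.0029, 0.1, 0, 1], [0, 0, 0, 0.0029, 0.1, 0, 1], [0, 0, 0, 0.0029, 0.1, 0, 1], [0, 0, 0, 0.0029, 0.1, 0, 1], [0, 0, 0, 0.0029, 0.1, 0, 1], [0, 0, 0, 0.0014, 0.05, 0, 1], [0, 0, 0, 0, 0, 0, 1]],
  ],
)

```text
time_s: 28.4
ee_pos: [538.2, 96.4, 137.7]
ee_rot: [-180.0, -0.0, -1.6]
force: [0.1, -0.9, -2.0]
gripper_width: 51.9
gripper_force: 20.0
```

Call:
send_rows(
  targets=[
    [[0, 0, 0, 0.0014, 0.05, 0, 1], [0, 0, 0, 0.0029, 0.1, 0, 1], [0, 0, 0, 0.0029, 0.1, 0, 1], [0, 0, 0, 0.0029, 0.1, 0, 1], [0, 0, 0, 0.0029, 0.1, 0, 1], [0, 0, 0, 0.0029, 0.1, 0, 1], [0, 0, 0, 0.0014, 0.05, 0, 1], [0, 0, 0, 0, 0, 0, 1], [0, 0, 0, 0, 0, 0, 1]],
  ],
)

```text
time_s: 29.3
ee_pos: [541.6, 214.3, 137.5]
ee_rot: [179.9, 0.0, -1.7]
force: [-1.1, 0.8, -2.8]
gripper_width: 52.3
gripper_force: 20.0
```

```bash
python3 look.py "" wrist band_green band_red band_blue hook_blue;python3 -c "
from h import *
s=env.state();print(s['force'].round(1),s['torque'].round(2))"
```

```text
29.3 [541.6 214.3 137.5] [179.9   0.   -1.7] [ 20.  22.  95.  -0.  63. 112.]
band_green [(0.57, array([485., 157.]), array([601.3, 126.8]))]
band_red [(0.88, array([248., 159.]), array([603.4, 226.2]))]
band_blue []
hook_blue []
[ 0.  -0.6 -3.5] [0.07 0.17 0.03]
```

Call:
send_rows(
  targets=[
    [[0, 0, 0, 0.001, 0.035, 0, 1], [0, 0, 0, 0.0009, 0.03, 0, 1], [0, 0, 0, 0, 0, -0.0125, 1], [0, 0, 0, 0, 0, 0, -0.4], [0, 0, 0, 0, 0, 0, -0.4], [0, 0, 0, 0, 0, 0, -0.4], [0, 0, 0, 0, 0, 0, -0.4], [0, 0, 0, 0, 0, 0.04, -0.4], [0, 0, 0, 0, 0, 0.1, -0.4], [0, 0, 0, 0, 0, 0.15, -0.4], [0, 0, 0, 0, 0, 0.15, -0.4], [0, 0, 0, 0, 0, 0.1, -0.4]],
  ],
)

```text
time_s: 30.75
ee_pos: [542.8, 228.2, 246.4]
ee_rot: [-179.9, -0.2, -1.7]
force: [0.7, -0.8, -0.7]
gripper_width: 63.7
gripper_force: 0.0
```

```bash
python3 look.py "w10" wrist band_red hook_red pot_green hook_green; python3 -c "
from h import *
optics.grab_frame('scene')
for k in('red','blue','yellow','green'):
    r=optics.place_of('scene','hook_'+k)
    print(k,[(round(x['conf'],2),onz(cam('scene'),x['at'],176 if k in('red','blue') else 78).round(0)) for x in r[:2]])"
```

```text
30.75 [542.8 228.2 246.4] [-179.9   -0.2   -1.7] [ 22.  18.  85.  -0.  77. 113.]
band_red [(0.65, array([280., 136.]), array([604.1, 227.1]))]
hook_red [(0.56, array([280., 143.]), array([588.8, 228.6]))]
pot_green []
hook_green []
red [(0.81, array([599., 221., 176.])), (0.72, array([ 711., -303.,  176.]))]
blue [(0.85, array([601., 331., 176.]))]
yellow [(0.97, array([ 624., -415.,   78.])), (0.55, array([634., 137.,  78.]))]
green [(0.93, array([ 515., -313.,   78.]))]
```

Call:
send_rows(
  targets=[
    [[0, 0, 0, -0.03, -0.1, 0.1, -1], [0, 0, 0, -0.05, -0.2, 0.1, -1], [0, 0, 0, -0.06, -0.2, 0.075, -1], [0, 0, 0, -0.06, -0.2, 0, -1], [0, 0, 0, -0.06, -0.2, 0, -1], [0, 0, 0, -0.06, -0.2, 0, -1], [0, 0, 0, -0.05, -0.2, 0, -1], [0, 0, 0, -0.05, -0.2, 0, -1], [0, 0, 0, 0, -0.2, 0, -1], [0, 0, 0, 0, -0.2, 0, -1], [0, 0, 0, 0, -0.2, 0, -1], [0, 0, 0, 0, -0.2, 0, -1]],
  ],
)

```text
time_s: 32.45
ee_pos: [457.7, -233.6, 297.8]
ee_rot: [-180.0, 0.0, -1.7]
force: [0.6, 0.2, 0.5]
gripper_width: 91.3
gripper_force: 0.0
```

Call:
send_rows(
  targets=[
    [[0, 0, 0, 0, -0.2, 0, -1], [0, 0, 0, 0, -0.15, 0, -1], [0, 0, 0, 0, -0.1, 0, -1], [0, 0, 0, 0, 0, 0, -1], [0, 0, 0, 0, 0, 0, -1]],
  ],
)

```text
time_s: 32.95
ee_pos: [458.0, -321.4, 297.8]
ee_rot: [-179.9, 0.0, -1.7]
force: [0.2, 0.9, -0.7]
gripper_width: 91.2
gripper_force: 0.0
```

```bash
cat > rim.py <<'E'
from h import *
import sys
# rim rectangle of a coloured pot: centre, yaw, and the tool move to grasp it at pot x=-15
col=sys.argv[1]; s=env.state(); c=cam("wrist"); p,d=optics.grab_frame("wrist")
if len(sys.argv)>2: save(sys.argv[2],p)
r=optics.silhouettes("wrist","pot_"+col); h=optics.place_of("wrist","hook_"+col); o=optics.place_of("wrist","pot_"+col)
for q,z in((h,78),(o,0)): print([(round(x["conf"],2),onz(c,x["at"],z)[:2].round(1)) for x in q[:2]])
hsv=cv2.cvtColor(p,cv2.COLOR_RGB2HSV); H=hsv[...,0].astype(int)
hue={"red":0,"green":70,"yellow":26,"blue":112}[col]; dh=np.minimum(abs(H-hue),180-abs(H-hue))
for m in r[:2]:
    P=cloud(c,d,(dh<12)&(hsv[...,1]>120)&m["mask"]); T=P[(P[:,2]>62)&(P[:,2]<75)]
    A=cloud(c,d,m["mask"]); A=A[(A[:,2]>58)&(A[:,2]<74)]
    for S in(T,A):
        if len(S)>20: print(round(m["conf"],2),len(S),[np.round(v,1) for v in cv2.minAreaRect(S[:,:2].astype(np.float32))])
print("tool",s["time_s"],s["ee_pos"].round(1),s["ee_rot"].round(1))
E
python3 rim.py green
```

```text
[(0.64, array([ 512.3, -324.6]))]
[(0.79, array([ 467.3, -330.3]))]
0.93 456 [array([ 469.1, -331.5]), array([69.5, 49.3]), np.float64(9.3)]
0.93 1052 [array([ 482.9, -328.6]), array([99.3, 52. ]), np.float64(9.7)]
tool 32.95 [ 458.  -321.4  297.8] [-179.9    0.    -1.7]
```

```bash
cat > clear.py <<'E'
from h import *
import sys
# clear.py gx gy yaw inner : things inside finger zones (pad 5 mm)
gx,gy,yaw=map(float,sys.argv[1:4]); c=cam("wrist"); p,d=optics.grab_frame("wrist"); P=cloud(c,d,np.ones(d.shape,bool))
a=np.radians(yaw); q=P[:,:2]-[gx,gy]; X=q@[np.cos(a),np.sin(a)]; Y=q@[-np.sin(a),np.cos(a)]
for sg in(1,-1):
    for xl in(-40,-22,22):
        m=(X>xl)&(X<{-40:-22,-22:22,22:40}[xl])&(sg*Y>28)&(sg*Y<75)&(P[:,2]>6)&(P[:,2]<100)
        print("side",sg,"x",xl,"n",m.sum(),"Y range",(np.percentile(sg*Y[m],[1,99]).round(0),P[m][:,2].max().round(0)) if m.sum()>5 else "")
E
python3 clear.py 453.7 -333.6 9.5
```

```text
side 1 x -40 n 0 Y range 
side 1 x -22 n 0 Y range 
side 1 x 22 n 0 Y range 
side -1 x -40 n 37 Y range (array([72., 75.]), np.float64(26.0))
side -1 x -22 n 32 Y range (array([72., 75.]), np.float64(25.0))
side -1 x 22 n 0 Y range
```

Call:
send_rows(
  targets=[
    [[0, 0, 0.064, -0.01, -0.03, -0.1, -0.8], [0, 0, 0.06, -0.0115, -0.031, -0.2, -0.8], [0, 0, 0, 0, 0, -0.2, -0.8], [0, 0, 0, 0, 0, -0.2, -0.8], [0, 0, 0, 0, 0, -0.2, -0.8], [0, 0, 0, 0, 0, -0.2, -0.8], [0, 0, 0, 0, 0, -0.15, -0.8], [0, 0, 0, 0, 0, -0.055, -0.8], [0, 0, 0, 0, 0, 0, -0.8], [0, 0, 0, 0, 0, 0, 1], [0, 0, 0, 0, 0, 0, 1], [0, 0, 0, 0, 0, 0, 1]],
  ],
)

```text
time_s: 34.4
ee_pos: [454.7, -334.8, 38.8]
ee_rot: [179.9, -0.1, 9.5]
force: [-0.1, -0.5, -0.3]
gripper_width: 61.0
gripper_force: 0.0
```

Call:
send_rows(
  targets=[
    [[0, 0, 0, 0, 0, 0, 1], [0, 0, 0, 0, 0, 0, 1], [0, 0, 0, 0, 0, 0, 1], [0, 0, 0, 0, 0, 0.05, 1], [0, 0, 0, 0, 0, 0.15, 1], [0, 0, 0, 0, 0, 0.15, 1], [0, 0, 0, 0, 0, 0.15, 1], [0, 0, 0, 0, 0, 0.15, 1], [0, 0, 0, 0, 0, 0.1, 1], [0, 0, 0, 0, 0, 0, 1]],
  ],
)

```text
time_s: 35.4
ee_pos: [455.1, -335.2, 190.3]
ee_rot: [179.7, -0.2, 9.5]
force: [0.2, -0.3, -2.6]
gripper_width: 51.8
gripper_force: 20.0
```

```bash
python3 hang.py|head -2
```

```text
35.4 [ 455.1 -335.2  190.3] [179.7  -0.2   9.5] w 51.8
bridge n 4776 tool x [45.6 61.2 75.1] y [-11.9  -0.3  11.5] z [-45.  -44.1 -42.9]
```

Call:
send_rows(
  targets=[
    [[0, 0, -0.03, 0.01, 0.1, 0, 1], [0, 0, -0.03, 0.015, 0.15, 0, 1], [0, 0, -0.03, 0.02, 0.2, 0, 1], [0, 0, -0.034, 0.02, 0.2, 0, 1], [0, 0, 0, 0.02, 0.2, 0, 1], [0, 0, 0, 0, 0.2, 0, 1], [0, 0, 0, 0, 0.2, 0, 1], [0, 0, 0, 0, 0.15, 0, 1], [0, 0, 0, 0, 0.05, 0, 1], [0, 0, 0, 0, 0, 0, 1], [0, 0, 0, 0, 0, 0, 1], [0, 0, 0, 0, 0, 0, 1]],
  ],
)

```text
time_s: 36.65
ee_pos: [470.7, -45.4, 186.7]
ee_rot: [180.0, 0.0, -1.8]
force: [0.4, -1.1, -3.1]
gripper_width: 51.5
gripper_force: 20.0
```

```bash
python3 hang.py|head -2; python3 look.py "" wrist load_gap band_yellow
```

```text
36.65 [470.7 -45.4 186.7] [180.    0.   -1.8] w 51.5
bridge n 4783 tool x [45.6 61.3 75.1] y [-12.   -0.3  11.5] z [-45.1 -44.1 -43. ]
36.7 [470.7 -45.3 186.9] [180.    0.   -1.8] [ -7.  10. 105.  -0.  65.  85.]
load_gap [(0.61, array([344.,  18.]), array([594.8, -81.2]))]
band_yellow [(0.79, array([121.,  19.]), array([597.8,  31.6]))]
```

Call:
send_rows(
  targets=[
    [[0, 0, 0.001, 0.08, 0, 0, 1], [0, 0, 0, 0.1, 0, 0, 1], [0, 0, 0, 0.1, 0, 0, 1], [0, 0, 0, 0.0375, 0, 0, 1], [0, 0, 0, 0, 0, 0, 1], [0, 0, 0, 0, 0, -0.05, 1], [0, 0, 0, 0, 0, -0.05, 1], [0, 0, 0, 0, 0, -0.05, 1], [0, 0, 0, 0, 0, -0.04, 1], [0, 0, 0, 0, 0, 0, 1], [0, 0, 0, 0, 0, 0, 1], [0, 0, 0, 0, 0, 0, 1]],
  ],
)

```text
time_s: 38.05
ee_pos: [534.7, -44.2, 149.6]
ee_rot: [180.0, -0.1, -1.6]
force: [0.6, -0.2, -2.0]
gripper_width: 51.8
gripper_force: 20.0
```

```bash
python3 look.py "" wrist load_gap band_yellow; python3 hang.py|head -2
```

```text
38.05 [534.7 -44.2 149.6] [ 1.8e+02 -1.0e-01 -1.6e+00] [ -6.  18. 100.  -0.  62.  86.]
load_gap [(0.95, array([359., 158.]), array([593.7, -81.4])), (0.47, array([123., 129.]), array([609.2,  24. ]))]
band_yellow [(0.95, array([111., 155.]), array([597.7,  31.4]))]
38.2 [534.6 -44.2 149.6] [ 1.8e+02 -1.0e-01 -1.6e+00] w 52.0
bridge n 4772 tool x [45.6 61.2 75.1] y [-12.   -0.3  11.5] z [-45. -44. -43.]
```

Call:
send_rows(
  targets=[
    [[0, 0, 0, 0, 0, -0.03, 1], [0, 0, 0, 0, 0, -0.023, 1], [0, 0, 0, 0, 0, 0, 1], [0, 0, 0, 0.0014, 0.05, 0, 1], [0, 0, 0, 0.0029, 0.1, 0, 1], [0, 0, 0, 0.0029, 0.1, 0, 1], [0, 0, 0, 0.0029, 0.1, 0, 1], [0, 0, 0, 0.0029, 0.1, 0, 1], [0, 0, 0, 0.0029, 0.1, 0, 1], [0, 0, 0, 0.0029, 0.1, 0, 1], [0, 0, 0, 0.0029, 0.1, 0, 1], [0, 0, 0, 0.0014, 0.05, 0, 1]],
  ],
)

```text
time_s: 39.45
ee_pos: [538.9, 117.9, 138.7]
ee_rot: [-180.0, -0.0, -1.5]
force: [0.7, 0.0, -2.2]
gripper_width: 51.8
gripper_force: 20.0
```

Call:
send_rows(
  targets=[
    [[0, 0, 0, 0.0015, 0.05, 0, 1], [0, 0, 0, 0.0004, 0.015, 0, 1], [0, 0, 0, 0, 0, 0, 1], [0, 0, 0, 0, 0, 0, 1]],
  ],
)

```text
time_s: 39.85
ee_pos: [539.2, 128.3, 138.6]
ee_rot: [180.0, 0.0, -1.6]
force: [-0.8, -0.6, -1.5]
gripper_width: 51.9
gripper_force: 20.0
```

```bash
python3 look.py "" wrist band_green band_red band_yellow;python3 -c "
from h import *
s=env.state();print(s['force'].round(1),s['torque'].round(2))"
```

```text
39.85 [539.2 128.3 138.6] [180.    0.   -1.6] [ 12.  20.  99.  -0.  61. 104.]
band_green [(0.69, array([279., 159.]), array([600.5, 127.2]))]
band_red [(0.84, array([ 46., 157.]), array([603.9, 225.5])), (0.63, array([308., 129.]), array([612.4, 115.1]))]
band_yellow [(0.78, array([506., 158.]), array([598. ,  31.1]))]
[-0.9 -0.3 -2.8] [ 0.04  0.15 -0.  ]
```

Aligned; release green and go to yellow (~(590,-390)).

Call:
send_rows(
  targets=[
    [[0, 0, 0, 0, 0, -0.0125, 1], [0, 0, 0, 0, 0, 0, 1], [0, 0, 0, 0, 0, 0, -0.4], [0, 0, 0, 0, 0, 0, -0.4], [0, 0, 0, 0, 0, 0, -0.4], [0, 0, 0, 0, 0, 0, -0.4], [0, 0, 0, 0, 0, 0.04, -0.4], [0, 0, 0, 0, 0, 0.1, -0.4], [0, 0, 0, 0, 0, 0.15, -0.4], [0, 0, 0, 0, 0, 0.15, -0.4], [0, 0, 0, 0, 0, 0.1, -0.4], [0, 0, 0, 0, 0, 0, -0.4]],
  ],
)

```text
time_s: 41.25
ee_pos: [541.1, 129.2, 247.9]
ee_rot: [-179.9, -0.4, -1.6]
force: [0.1, -1.0, -0.3]
gripper_width: 63.8
gripper_force: 0.0
```

```bash
python3 look.py w11 wrist band_green hook_green; python3 -c "
from h import *
optics.grab_frame('scene');c=cam('scene')
for k in('pot_','hook_'):
  print(k,[(round(x['conf'],2),onz(c,x['at'],78 if k=='hook_' else 0).round(0)) for x in optics.place_of('scene',k+'yellow')[:2]])"
```

```text
41.25 [541.1 129.2 247.9] [-179.9   -0.4   -1.6] [ 12.  15.  89.  -0.  75. 104.]
band_green [(0.89, array([280., 138.]), array([600.7, 128.6]))]
hook_green [(0.75, array([281., 150.]), array([580.6, 128.3]))]
pot_ [(0.93, array([ 595., -399.,    0.])), (0.37, array([510., 297.,   0.]))]
hook_ [(0.56, array([ 344., -329.,   78.]))]
```

Call:
send_rows(
  targets=[
    [[0, 0, 0, -0.02, -0.1, 0.1, -1], [0, 0, 0, -0.05, -0.2, 0.15, -1], [0, 0, 0, -0.05, -0.2, 0.15, -1], [0, 0, 0, -0.03, -0.2, 0, -1], [0, 0, 0, 0, -0.2, 0, -1], [0, 0, 0, 0, -0.2, 0, -1], [0, 0, 0, 0, -0.2, 0, -1], [0, 0, 0, 0, -0.2, 0, -1], [0, 0, 0, 0.05, -0.2, 0, -1], [0, 0, 0, 0.05, -0.2, 0, -1], [0, 0, 0, 0.05, -0.2, 0, -1], [0, 0, 0, 0.05, -0.2, 0, -1]],
  ],
)

```text
time_s: 42.75
ee_pos: [549.6, -331.2, 321.7]
ee_rot: [-179.9, 0.1, -1.6]
force: [0.2, -0.2, 0.0]
gripper_width: 91.4
gripper_force: 0.0
```

Call:
send_rows(
  targets=[
    [[0, 0, 0, 0.05, -0.15, 0, -1], [0, 0, 0, 0.02, -0.1, 0, -1], [0, 0, 0, 0, 0, 0, -1], [0, 0, 0, 0, 0, 0, -1], [0, 0, 0, 0, 0, 0, -1]],
  ],
)

```text
time_s: 43.25
ee_pos: [563.5, -378.5, 322.8]
ee_rot: [-180.0, 0.0, -1.5]
force: [-0.0, -0.3, 0.5]
gripper_width: 91.4
gripper_force: 0.0
```

```bash
python3 rim.py yellow w12
```

```text
[(0.95, array([ 631.4, -407.1]))]
[(0.98, array([ 586.6, -391.7]))]
0.69 561 [array([ 585., -389.]), array([51.9, 70.4]), np.float64(69.5)]
0.69 982 [array([ 598.7, -394.1]), array([51.9, 99.6]), np.float64(69.5)]
tool 43.25 [ 563.5 -378.5  322.8] [-180.     0.    -1.5]
```

View pics/w12.png

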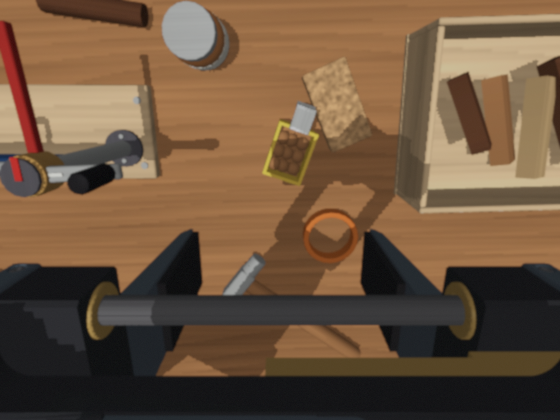

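```bash
for o in 15 18; do python3 - $o <<'E'
import sys,subprocess,numpy as np
o=float(sys.argv[1]);a=np.radians(-20.5);g=(585-o*np.cos(a),-389-o*np.sin(a));print(o,g)
subprocess.run(["python3","clear.py",str(g[0]),str(g[1]),"-20.5"])
E
done
```

```text
side 1 x -40 n 0 Y range 
side 1 x -22 n 0 Y range 
side 1 x 22 n 0 Y range 
side -1 x -40 n 0 Y range 
side -1 x -22 n 0 Y range 
side -1 x 22 n 48 Y range (array([50., 65.]), np.float64(32.0))
15.0 (np.float64(570.949917161274), np.float64(-383.746889281108))
side 1 x -40 n 0 Y range 
side 1 x -22 n 0 Y range 
side 1 x 22 n 0 Y range 
side -1 x -40 n 0 Y range 
side -1 x -22 n 0 Y range 
side -1 x 22 n 23 Y range (array([53., 63.]), np.float64(32.0))
18.0 (np.float64(568.1399005935289), np.float64(-382.6962671373296))
```

Call:
send_rows(
  targets=[
    [[0, 0, -0.07, 0.0125, -0.01, -0.1, -0.75], [0, 0, -0.07, 0.0125, -0.01, -0.15, -0.75], [0, 0, -0.071, 0.0125, -0.006, -0.2, -0.75], [0, 0, 0, 0, 0, -0.2, -0.75], [0, 0, 0, 0, 0, -0.2, -0.75], [0, 0, 0, 0, 0, -0.2, -0.75], [0, 0, 0, 0, 0, -0.2, -0.75], [0, 0, 0, 0, 0, -0.12, -0.75], [0, 0, 0, 0, 0, -0.06, -0.75], [0, 0, 0, 0, 0, 0, -0.75], [0, 0, 0, 0, 0, 0, 1], [0, 0, 0, 0, 0, 0, 1]],
  ],
)

```text
time_s: 44.75
ee_pos: [572.3, -385.7, 39.1]
ee_rot: [179.9, -0.2, -20.6]
force: [-0.4, -0.5, -1.0]
gripper_width: 66.6
gripper_force: 0.0
```

Call:
send_rows(
  targets=[
    [[0, 0, 0, 0, 0, 0, 1], [0, 0, 0, 0, 0, 0, 1], [0, 0, 0, 0, 0, 0, 1], [0, 0, 0, 0, 0, 0, 1], [0, 0, 0, 0, 0, 0.05, 1], [0, 0, 0, 0, 0, 0.15, 1], [0, 0, 0, 0, 0, 0.15, 1], [0, 0, 0, 0, 0, 0.15, 1], [0, 0, 0, 0, 0, 0.15, 1], [0, 0, 0, 0, 0, 0.1, 1], [0, 0, 0, 0, 0, 0, 1]],
  ],
)

```text
time_s: 45.85
ee_pos: [572.4, -385.7, 190.4]
ee_rot: [179.9, -0.3, -20.6]
force: [0.1, 0.3, -2.8]
gripper_width: 51.6
gripper_force: 20.0
```

```bash
python3 hang.py|head -2
```

```text
45.85 [ 572.4 -385.7  190.4] [179.9  -0.3 -20.6] w 51.6
bridge n 4782 tool x [45.2 60.9 74.8] y [-11.9  -0.3  11.5] z [-45.  -44.  -42.9]
```

Call:
send_rows(
  targets=[
    [[0, 0, 0.05, -0.1, 0, 0, 1], [0, 0, 0.06, -0.2, 0, 0, 1], [0, 0, 0.06, -0.15, 0.1, 0, 1], [0, 0, 0.041, -0.05, 0.2, 0, 1], [0, 0, 0, 0, 0.2, 0, 1], [0, 0, 0, 0, 0.2, 0, 1], [0, 0, 0, 0, 0.2, 0, 1], [0, 0, 0, 0, 0.2, 0, 1], [0, 0, 0, 0, 0.2, 0, 1], [0, 0, 0, 0, 0.2, 0, 1], [0, 0, 0, 0, 0.15, 0, 1], [0, 0, 0, 0, 0.055, 0, 1]],
  ],
)

```text
time_s: 47.1
ee_pos: [469.4, -41.3, 185.1]
ee_rot: [-179.9, 0.2, -1.4]
force: [-0.1, 0.7, -2.1]
gripper_width: 52.2
gripper_force: 20.0
```

Call:
send_rows(
  targets=[
    [[0, 0, 0, 0, 0, 0, 1], [0, 0, 0, 0, 0, 0, 1], [0, 0, 0, 0, 0, 0, 1]],
  ],
)

```text
time_s: 47.4
ee_pos: [471.1, -45.0, 186.5]
ee_rot: [180.0, 0.0, -1.7]
force: [-0.1, -0.2, -2.2]
gripper_width: 51.7
gripper_force: 20.0
```

```bash
python3 hang.py|head -2; python3 look.py "" wrist load_gap band_yellow
```

```text
47.4 [471.1 -45.  186.5] [180.    0.   -1.7] w 51.7
bridge n 4782 tool x [45.2 60.9 74.8] y [-11.9  -0.3  11.5] z [-45.  -44.  -42.9]
47.45 [471.1 -45.1 186.6] [180.    0.   -1.7] [ -7.  10. 105.  -0.  65.  85.]
load_gap [(0.83, array([347.,  19.]), array([594.7, -82.3]))]
band_yellow [(0.85, array([122.,  19.]), array([597.9,  31.5]))]
```

Call:
send_rows(
  targets=[
    [[0, 0, 0, 0.08, 0, 0, 1], [0, 0, 0, 0.1, 0, 0, 1], [0, 0, 0, 0.1, 0, 0, 1], [0, 0, 0, 0.0375, 0, 0, 1], [0, 0, 0, 0, 0, 0, 1], [0, 0, 0, 0, 0, -0.05, 1], [0, 0, 0, 0, 0, -0.05, 1], [0, 0, 0, 0, 0, -0.05, 1], [0, 0, 0, 0, 0, -0.04, 1], [0, 0, 0, 0, 0, 0, 1], [0, 0, 0, 0, 0, 0, 1], [0, 0, 0, 0, 0, 0, 1]],
  ],
)

```text
time_s: 48.8
ee_pos: [535.0, -43.9, 149.3]
ee_rot: [180.0, -0.1, -1.6]
force: [0.1, 0.3, -1.8]
gripper_width: 51.8
gripper_force: 20.0
```

Call:
send_rows(
  targets=[
    [[0, 0, 0, 0, 0, -0.03, 1], [0, 0, 0, 0, 0, -0.022, 1], [0, 0, 0, 0, 0, 0, 1], [0, 0, 0, 0.0014, 0.05, 0, 1], [0, 0, 0, 0.0029, 0.1, 0, 1], [0, 0, 0, 0.0029, 0.1, 0, 1], [0, 0, 0, 0.0022, 0.075, 0, 1], [0, 0, 0, 0.0017, 0.06, 0, 1], [0, 0, 0, 0, 0, 0, 1], [0, 0, 0, 0, 0, 0, 1]],
  ],
)

```text
time_s: 49.8
ee_pos: [536.9, 33.1, 138.5]
ee_rot: [180.0, 0.0, -1.5]
force: [0.1, 0.2, -3.1]
gripper_width: 51.9
gripper_force: 20.0
```

```bash
python3 look.py "" wrist band_green band_yellow;python3 -c "
from h import *
s=env.state();print(s['force'].round(1),s['torque'].round(2))"
```

```text
49.8 [536.9  33.1 138.5] [180.    0.   -1.5] [  2.  18. 101.  -0.  60.  94.]
band_green [(0.89, array([ 52., 158.]), array([601.2, 128.2]))]
band_yellow [(0.91, array([282., 159.]), array([597.9,  31.1]))]
[ 0.4 -0.3 -2.8] [ 0.04  0.2  -0.01]
```

Call:
send_rows(
  targets=[
    [[0, 0, 0, 0, 0, -0.0125, 1], [0, 0, 0, 0, 0, 0, 1], [0, 0, 0, 0, 0, 0, -0.4], [0, 0, 0, 0, 0, 0, -0.4], [0, 0, 0, 0, 0, 0, -0.4], [0, 0, 0, 0, 0, 0, -0.4], [0, 0, 0, 0, 0, 0.04, -0.4], [0, 0, 0, 0, 0, 0.1, -0.4], [0, 0, 0, 0, 0, 0.15, -0.4], [0, 0, 0, 0, 0, 0.15, -0.4], [0, 0, 0, 0, 0, 0.15, -0.4], [0, 0, 0, -0.1, 0, 0.15, -0.4]],
  ],
)

```text
time_s: 51.15
ee_pos: [518.2, 33.2, 285.6]
ee_rot: [180.0, -0.1, -1.6]
force: [-0.2, -0.6, 0.0]
gripper_width: 64.0
gripper_force: 0.0
```

Call:
send_rows(
  targets=[
    [[0, 0, 0, 0, 0, 0.2, -0.2], [0, 0, 0, 0, 0, 0.2, -0.2], [0, 0, 0, 0, 0, 0.1, -0.2], [0, 0, 0, 0, 0, 0, -0.2], [0, 0, 0, 0, 0, 0, -0.2]],
  ],
)

```text
time_s: 51.65
ee_pos: [516.6, 33.2, 383.8]
ee_rot: [180.0, 0.0, -1.6]
force: [0.2, 0.2, -0.2]
gripper_width: 54.8
gripper_force: 0.0
```

```bash
python3 look.py w13 wrist collar_axis lever_knob; python3 - <<'E'
from h import *
c=cam("wrist")
for k in("yellow","green","red","blue"):
    h=optics.place_of("wrist","hook_"+k)[:1]; b=optics.place_of("wrist","band_"+k)[:1]
    print(k,[onz(c,x["at"],176).round(0) for x in h],[onz(c,x["at"],170).round(0) for x in b])
E
```

```text
51.65 [516.6  33.2 383.8] [180.    0.   -1.6] [ 2. 10. 77. -0. 93. 94.]
collar_axis [(0.7, array([474., 108.]), array([ 590.8, -157.1])), (0.32, array([194., 112.]), array([594.4, 116.7]))]
lever_knob [(0.79, array([559., 104.]), array([ 591.9, -229.5]))]
yellow [array([592.,  31., 176.])] [array([597.,  30., 170.])]
green [array([592., 126., 176.])] [array([601., 128., 170.])]
red [array([598., 226., 176.])] [array([607., 226., 170.])]
blue [array([602., 327., 176.])] [array([605., 331., 170.])]
```

View pics/w13.png

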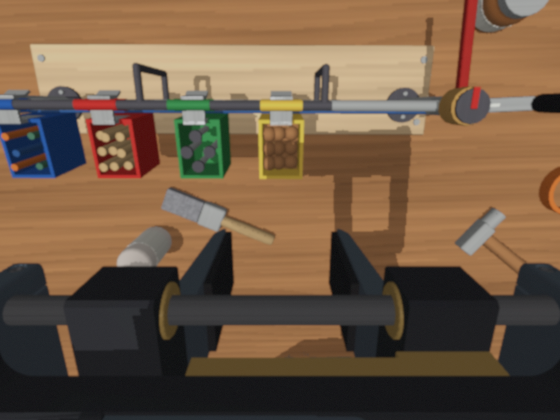

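Call:
send_rows(
  targets=[
    [[0, 0, 0, 0.04, -0.15, 0, 0], [0, 0, 0, 0.05, -0.2, 0, 0], [0, 0, 0, 0.05, -0.2, 0, 0], [0, 0, 0, 0.05, -0.2, 0, 0], [0, 0, 0, 0.05, -0.2, 0, 0], [0, 0, 0, 0.05, -0.2, 0, 0], [0, 0, 0, 0.0625, -0.15, -0.1, 0], [0, 0, 0, 0, 0, -0.2, 0], [0, 0, 0, 0, 0, -0.1, 0], [0, 0, 0, 0, 0, 0, 0], [0, 0, 0, 0, 0, 0, 0]],
  ],
  grip_force=12,
)

```text
time_s: 53.3
ee_pos: [587.7, -226.9, 304.7]
ee_rot: [180.0, -0.0, -1.6]
force: [-1.0, 0.3, 0.2]
gripper_width: 45.4
gripper_force: 0.0
```

```bash
python3 look.py "" wrist lever_knob collar_axis; python3 -c "
from h import *
c=cam('wrist');p,d=optics.grab_frame('wrist');P=cloud(c,d,np.ones(d.shape,bool))
S=P[(P[:,2]>245)&(P[:,2]<260)&(abs(P[:,0]-590)<25)&(abs(P[:,1]+226)<25)];print(len(S),S.min(0).round(),S.max(0).round() if len(S) else '')"
```

```text
53.3 [ 587.7 -226.9  304.7] [180.   -0.   -1.6] [-22.  21.  72.  -0.  86.  69.]
lever_knob [(0.65, array([278., 210.]), array([ 591.9, -224.5])), (0.59, array([ 69., 210.]), array([596.2, -61.7]))]
collar_axis [(0.64, array([194., 207.]), array([ 592.4, -155.8]))]
471 [ 586. -235.  245.] [ 603. -217.  254.]
```

Call:
send_rows(
  targets=[
    [[0, 0, 0, 0.025, 0.004, -0.1, 0], [0, 0, 0, 0, 0, -0.15, 0], [0, 0, 0, 0, 0, -0.11, 0], [0, 0, 0, 0, 0, -0.04, 0], [0, 0, 0, 0, 0, 0, 0], [0, 0, 0, 0, 0, 0, 1], [0, 0, 0, 0, 0, 0, 1], [0, 0, 0, 0, 0, 0, 1], [0, 0, 0, 0, 0, 0, 1], [0, 0, 0, 0, 0, 0, 1]],
  ],
)

```text
time_s: 54.5
ee_pos: [592.7, -226.2, 224.9]
ee_rot: [180.0, -0.1, -1.6]
force: [0.2, -0.6, 2.9]
gripper_width: 17.4
gripper_force: 12.0
```

```bash
python3 -c "
import numpy as np
a=np.radians(np.linspace(-90,-2,13));x=70*np.cos(a);y=70*np.sin(a)
print((np.diff(x)/200).round(4),(np.diff(y)/200).round(4))"
```

```text
[0.0447 0.0439 0.0425 0.0403 0.0375 0.0341 0.0301 0.0257 0.0208 0.0156
 0.0101 0.0044] [0.0029 0.0085 0.0141 0.0194 0.0244 0.029  0.0331 0.0367 0.0396 0.042
 0.0436 0.0445]
```

Call:
send_rows(
  targets=[
    [[0, 0, 0, 0.0447, 0.0029, 0, 1], [0, 0, 0, 0.0439, 0.0085, 0, 1], [0, 0, 0, 0.0425, 0.0141, 0, 1], [0, 0, 0, 0.0403, 0.0194, 0, 1], [0, 0, 0, 0.0375, 0.0244, 0, 1], [0, 0, 0, 0.0341, 0.029, 0, 1], [0, 0, 0, 0.0301, 0.0331, 0, 1], [0, 0, 0, 0.0257, 0.0367, 0, 1], [0, 0, 0, 0.0208, 0.0396, 0, 1], [0, 0, 0, 0.0156, 0.042, 0, 1], [0, 0, 0, 0.0101, 0.0436, 0, 1], [0, 0, 0, 0.0044, 0.035, 0, 1]],
  ],
)

```text
time_s: 55.7
ee_pos: [665.5, -160.9, 224.8]
ee_rot: [179.9, -0.4, -1.6]
force: [3.7, -4.4, 4.2]
gripper_width: 17.5
gripper_force: 12.0
```

Call:
send_rows(
  targets=[
    [[0, 0, 0, 0, 0, 0, 1], [0, 0, 0, 0, 0, 0, 1], [0, 0, 0, 0, 0, 0, 1]],
  ],
)

```text
time_s: 56.0
ee_pos: [665.4, -159.8, 224.8]
ee_rot: [-180.0, -0.4, -1.6]
force: [5.9, -0.9, 2.8]
gripper_width: 17.5
gripper_force: 12.0
```

Call:
send_rows(
  targets=[
    [[0, 0, 0, 0.01, 0.01, 0, 1], [0, 0, 0, 0, 0.01, 0, 1], [0, 0, 0, 0, 0, 0, 1], [0, 0, 0, 0, 0, 0, 1]],
  ],
)

```text
time_s: 56.4
ee_pos: [665.5, -158.5, 224.8]
ee_rot: [179.8, -0.2, -1.6]
force: [3.7, -6.0, 4.0]
gripper_width: 17.5
gripper_force: 12.0
```

Call:
send_rows(
  targets=[
    [[0, 0, 0, 0, 0.01, 0, 1], [0, 0, 0, 0, 0.01, 0, 1], [0, 0, 0, 0, 0, 0, 1], [0, 0, 0, 0, 0, 0, 1]],
  ],
)

```text
time_s: 56.8
ee_pos: [665.6, -158.4, 224.7]
ee_rot: [179.4, -0.2, -1.7]
force: [3.9, -14.5, 4.1]
gripper_width: 17.9
gripper_force: 12.0
```

Call:
send_rows(
  targets=[
    [[0, 0, 0, 0, 0, 0, 0], [0, 0, 0, 0, 0, 0, 0], [0, 0, 0, 0, 0, 0, 0], [0, 0, 0, 0, 0, 0.05, 0], [0, 0, 0, 0, 0, 0.15, 0], [0, 0, 0, 0, 0, 0.2, 0], [0, 0, 0, -0.15, 0, 0.2, 0], [0, 0, 0, -0.2, 0, 0.2, 0], [0, 0, 0, -0.2, 0, 0.1, 0], [0, 0, 0, -0.2, 0, 0, 0], [0, 0, 0, 0, 0, 0, 0], [0, 0, 0, 0, 0, 0, 0]],
  ],
)

```text
time_s: 58.0
ee_pos: [518.5, -151.9, 400.4]
ee_rot: [-180.0, -0.1, -1.6]
force: [0.3, -0.2, -0.9]
gripper_width: 45.6
gripper_force: 0.0
```

```bash
python3 look.py w14 wrist lever_knob collar_axis; python3 -c "
from h import *
c=cam('wrist');p,d=optics.grab_frame('wrist');P=cloud(c,d,np.ones(d.shape,bool))
S=P[(P[:,2]>244)&(P[:,2]<262)&(abs(P[:,0]-662)<30)&(abs(P[:,1]+158)<30)];print('knob',len(S),S.min(0).round(),S.max(0).round())
hsv=cv2.cvtColor(p,cv2.COLOR_RGB2HSV); m=((hsv[...,0]<6)|(hsv[...,0]>174))&(hsv[...,1]>140)
G=cloud(c,d,m); G=G[(G[:,2]>183)&(G[:,2]<203)&(abs(G[:,0]-595)<30)&(G[:,1]<-30)&(G[:,1]>-130)]
f=np.polyfit(G[:,1],G[:,0],1);print('gate bar deg',np.degrees(np.arctan(f[0])),len(G))
cv2.imwrite('pics/w14z.png',cv2.resize(p[30:240,100:380,::-1],None,fx=2.5,fy=2.5))"
```

```text
58.0 [ 518.5 -151.9  400.4] [-1.8e+02 -1.0e-01 -1.6e+00] [-18.  12.  72.   0.  96.  74.]
lever_knob [(0.78, array([282.,  38.]), array([ 661. , -157.1])), (0.65, array([120., 113.]), array([597.7,   6.3]))]
collar_axis [(0.73, array([280., 113.]), array([ 592.6, -152.3])), (0.35, array([ 38., 109.]), array([603.6,  95.8]))]
knob 373 [ 654. -166.  244.] [ 671. -150.  255.]
gate bar deg 1.8360152496418711 731
```

View pics/w14z.png

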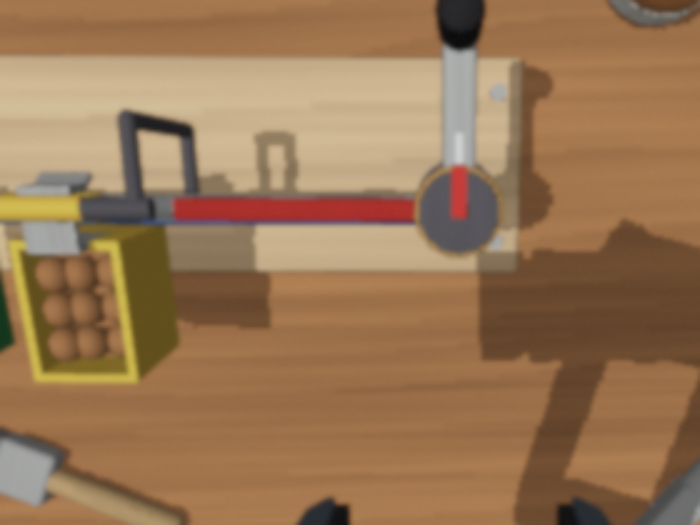

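The gate bar lies along the rail (1.8°, the same as the rail), and the lever (460,100) lines up with the red mark (460,190). The collar is locked and nothing is being touched, so I'm handing in.

```bash
python3 -c "
from workcell import env
print(env.job_done())"
```

```text
the job is handed in; nothing more can be done
None
```

The job is handed in: all four pots (blue, red, green, yellow) hang on their own colour bands, the collar is turned back against its stop in line with the locked mark, and the gripper is clear of everything.

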